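# Press the lid onto a fallen ink tin with the toggle clamp

## Robot

A 6-joint arm with a two-finger parallel gripper is mounted at the origin on the work surface. World frame = base frame: x ahead of the robot, y to its left, z up, the work surface at z = 0. Lengths are in mm, angles in rad, forces in N, time in s.
With the tool pointing down it reaches from about 300 to 775 mm from the base axis. Payload 14.6 kg.
Tool frame: the origin (TCP) lies between the finger pads; the fingertips stand manip.nose_length ahead of it and the grasp point (between the pads) lies 11 mm behind it (manip.nose_length is the distance from the TCP to the fingertips, in mm); z points along the fingers, y is the line along which they close (so a half turn about z gives the same grasp; the last joint's range is limited). The gripper opens to 94 mm and grips with 3 to 60 N. Pads are 16 mm wide; open, the fingers measure 119 mm over their backs; the gripper's body (75 mm by 177 mm) begins 78 mm behind the grasp point.
Start: joints at [-1.258, 0.3, 1.521, -0, 1.321, -0.067], TCP at [203.896, -510.799, 184.846] pointing down, gripper open.
Joint ranges: [-3.03, 3.03], [-0.79, 2.21], [0.23, 2.52], [-1.04, 4.18], [0, 3.07], [-2.55, 2.55]. Speed limits (rad/s): [2.22, 2.22, 2.57, 3.14, 3.14, 3.14].

## Interface

Orientations are given as [roll, pitch, yaw] about the fixed x, y, z axes, in that order (R = Rz(yaw) Ry(pitch) Rx(roll)).
In Python, from cell import manip, cams, job gives the robot as it stands.
- The arm moves only by the tool jog_arm, never from a script. Its argument "commands" is a list of rows, each an object of numbers: "dx", "dy", "dz": the shift along the tool's x, y, z each as a share of 40 mm, from -1 to 1; "ax", "ay", "az": the turn, a rotation vector about the tool's x, y, z each as a share of 10 degrees, from -1 to 1; "gripper": the closure, from 0 (fully open) to 1 (shut). A call has 1 to 10 rows; each row shifts and turns the commanded pose from where the row before left it, along the tool's axes as they then stand; what a row does not reach is not made up. A row lasts 1/8 s, in which the tool goes at most 62.5 mm and 10.7 degrees, less where a joint would pass 70% of its speed; a pose out of reach is approached as far as the arm can. A call with a number of a shift or a turn outside -1 to 1 is refused whole. A call with a gripper value outside its range is refused whole. The fingers move at their own pace and stop on an object; "squeeze" is the grip in N (left out, the last holds). Time passes only in rows, so rows that do not move let the fingers close. It gives the time, the measured TCP pose, the force, the opening and the grip force at its end, in the units of the state.
- manip.read_state(): the state, without advancing time (a new reading comes with each control period).
- cams.camera(name): name is "side" or "top"; returns a dict with "image" (480x640x3 uint8, red, green, blue), "fx", "fy", "cx", "cy" (pixels), "world_to_cam" (4x4, takes a point from world to camera coordinates). Camera axes: x right, y down, z forward; pixel columns grow to the right and rows downward; lengths in mm; the calibration is good to about 2 mm. A picture is of the moment at which its call begins. There is no depth.
- job.sign_off(): hands the job in; it is judged then, once.
The state is a dict: "clock": time; "joints": joint angles; "qd": joint speeds; "effort": joint torques, N m; "eef_pos": TCP position; "eef_rot": TCP orientation; "wrist_force": force on the tool from outside, world axes, zero at the start; "moment": the same for the moment, N m; "finger_gap": finger opening in mm; "finger_force": force on a finger pad.
Only numpy, scipy, OpenCV 4.12 (cv2) and the standard library are available. Lean on these libraries where they do the work, as an engineer would, in place of code of your own. Each camera call takes 0.05 s, during which the arm holds its last target. There are 200 camera calls.

## Task

The ink tin has fallen over and its lid is not pushed in. Stand the tin upright, lid up, in the square nest of the lid press, swing the toggle clamp over onto the lid so that the clamp presses it fully home, then throw the clamp fully back and leave the tin standing in the nest. Do not press the lid in any other way first, and leave the other things on the bench where they are.

Things in the scene. Friction and masses are not known exactly. Their poses are not given: they have to be found in the camera images.
- tin: loose square ink tin, 60 x 60 mm, 88 mm tall, about 0.4 kg, lying on a flat side at the start. Origin: centre of its underside (30 mm above the table while it lies); z runs from the underside to the lid end, x and y are square to its flat sides
- lid (a joint): how far the round steel lid (47 mm across, in the middle of the tin's top) is pressed in, m: 0 as found (its top 11 mm above the rim), 0.006 fully home (5 mm above the rim); friction holds it, about 4 N moves it
- press: lid press, fixed to the table: a wooden base 200 mm (x) by 110 mm (y), 18 mm thick, origin under its centre. At its -x end, nearer the robot, is a square nest; at the +x end stands a steel toggle clamp, whose cheeks (32 x 32 mm) reach 147 mm above the table. Its x axis runs from the nest to the clamp
- nest (a point): centre of the nest floor, 50 mm from the base's centre towards its -x, 18 mm above the table; axes as the press. The nest is 70 x 70 mm inside, with a fence 10 mm high and 8 mm thick all round
- clamp (a joint): angle of the toggle clamp, rad: 1.9 thrown fully back (arm upright, leaning away from the nest), 0 arm level over the nest; it meets a lid that is home at about 0.02 and one that is not pressed at 0.07. A spring pushes it open above about 0.95 and shut below; leaving either end takes about 0.9 N m
- clamp_hinge (a point): the clamp's pivot, 140 mm above the table, 110 mm from the nest's centre along the press's x; the pivot axis is the press's y. Arm and handle are one rigid L: at 0 the arm is level along the press's -x and the handle straight up; at 1.9 the arm is up and the handle points to +x, slightly down
- clamp_foot (a point): centre of the underside of the rubber foot, 110 mm along the arm and 32 mm to the lid side of its centre line (26 mm across). The arm is a steel bar 16 mm wide, 14 mm thick, 122 mm long from the pivot
- clamp_grip (a point): point in the black handle grip, 80 mm from the pivot. The grip is 24 mm wide (along the press's y), 20 mm thick, and runs from 40 to 115 mm from the pivot
- tape: loose roll of brown tape lying flat, 60 mm across, 45 mm tall; origin under its centre
- brush: loose flat brush with wooden handle, lying beyond the middle; origin under its middle
- glue: loose green glue bottle, upright, 64 mm across, 190 mm tall; origin under its centre
- jar: loose white jar, upright, 76 mm across, 85 mm tall; origin under its centre
- brayer: loose hand roller (about 160 mm long, red grip, dark 100 mm roller) lying at the left; origin under its middle
- pot: loose white plastic cup, upright, 80 mm across the mouth, 85 mm tall, at the right; origin under its centre
Not all that is in view belongs to the job. Leave any red look-alike of the tin alone.

How it is judged:
By the outcome, as a careful person would: the job done as asked, in the order asked, and still so for the second after the job is handed in, with the robot touching nothing.
It also fails if it takes over 72 s, if anything falls off the work surface, if the arm or the gripper's body presses on something with over 40 N, if the wrist force passes 120 N, or if a joint passes its speed limit or range.

## Working session

There is one attempt and no reset: what is moved stays moved. The work goes in short steps, Python scripts to look and compute and a tool call to move; the robot and the scene stay as the last step left them, time stands still between calls to the robot, and variables do not carry over. Pictures are saved under pics/ and viewed, at most 10 in all, crops included, and the job is handed in when it is done.

Besides the shell and the picture viewer there is one more tool, called after ">>>" as name(argument=value, ...), one argument or row to a line, values as JSON. jog_arm: Moves the arm, as the interface text tells. Shift numbers are shares of 40 mm and turn numbers shares of 10 degrees, none past 1 either way. Its arguments: {"type":"object","properties":{"commands":{"type":"array"},"squeeze":{"type":"number"}},"required":["commands"]}

```bash
mkdir -p pics; ls; cat > h.py <<'E'
import numpy as np, cv2
from cell import manip, cams, job
def snap(n,f):
    c=cams.camera(n); cv2.imwrite('pics/'+f,c['image'][:,:,::-1]); np.savez(n+'.npz',**c); return c
def ray(c,u,v,z):
    T=np.array(c['world_to_cam']);R=T[:3,:3];o=-R.T@T[:3,3]
    d=R.T@np.array([(u-c['cx'])/c['fx'],(v-c['cy'])/c['fy'],1]); return o+d*(z-o[2])/d[2]
def proj(c,p):
    T=np.array(c['world_to_cam']);q=T[:3,:3]@np.array(p)+T[:3,3]
    return np.array([c['fx']*q[0]/q[2]+c['cx'],c['fy']*q[1]/q[2]+c['cy']])
def load(n): return dict(np.load(n+'.npz'))
E
python3 - <<'E'
from h import *
for n in('top','side'):
    c=snap(n,n+'1.png'); print(n,c['fx'],np.array(c['world_to_cam']).round(3).tolist())
print(manip.nose_length,manip.read_state())
E
```

```text
pics
top 480.16893982200804 [[0.002, -1.0, 0.026, -13.095], [-0.984, -0.007, -0.176, 516.383], [0.177, -0.025, -0.984, 1306.138], [0.0, 0.0, 0.0, 1.0]]
side 457.2730497440465 [[-0.956, -0.294, 0.022, 479.852], [-0.2, 0.593, -0.78, 194.39], [0.216, -0.75, -0.625, 1018.577], [0.0, 0.0, 0.0, 1.0]]
8.0 {'clock': 0.1, 'joints': array([-1.25757503e+00,  3.00409546e-01,  1.52149384e+00,  1.48624523e-05,
        1.32074392e+00, -6.66013484e-02]), 'qd': array([-0.00052072,  0.00072229, -0.00178043, -0.00040864,  0.00081392,
       -0.00099238]), 'effort': array([-1.68445771e-03, -5.32649446e+01, -3.53289163e+01,  7.08098849e-02,
        2.34610919e-02, -4.09294887e-05]), 'eef_pos': array([ 203.8362534 , -510.55482504,  184.35702152]), 'eef_rot': array([-3.14054129e+00, -8.45542123e-05,  3.79818911e-01]), 'wrist_force': array([-0.27599287,  1.00746511, -0.02603508]), 'moment': array([0.0268318 , 0.00659452, 0.00190592]), 'finger_force': 0.0, 'finger_gap': 93.97334929223254}
```

View pics/top1.png

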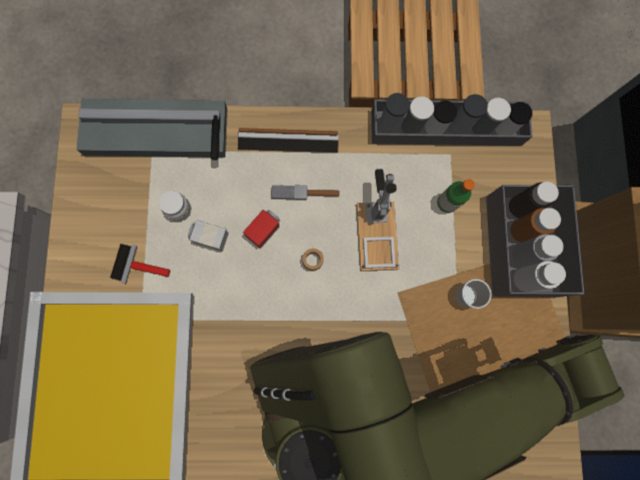

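View pics/side1.png

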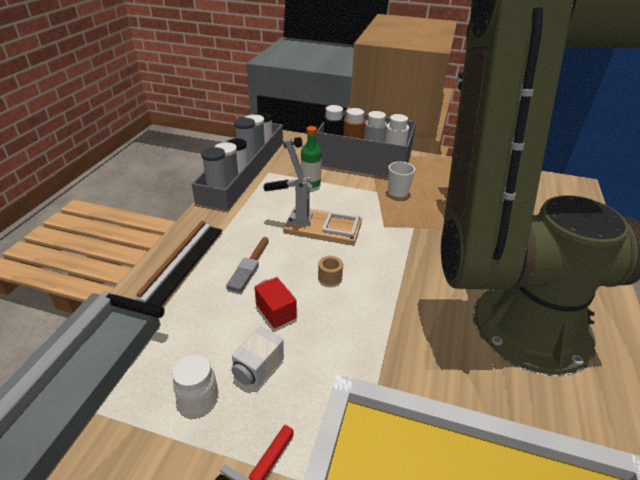

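Two tins are in view. The grey-white one is at top (208,235) / side (258,357) with a round steel lid at its left end. The red one is at top (262,229) / side (276,302), with no lid showing. The grey one fits, since the red look-alike is to be left alone. The press nest is at top (380,253) with the clamp thrown back. I'll confirm in an enlarged crop.

```bash
python3 - <<'E'
from h import *
t=cv2.imread('pics/top1.png');s=cv2.imread('pics/side1.png')
r=lambda i,x,y,w,h,k:cv2.resize(i[y:y+h,x:x+w],None,fx=k,fy=k,interpolation=cv2.INTER_CUBIC)
# tiles 400x300
a=r(t,180,205,66,50,6)[:300,:396]; b=r(s,220,320,80,75,4); c=r(t,345,195,66,100,6); d=r(s,260,180,120,72,3.33)
m=np.zeros((600,800,3),np.uint8)
m[:300,:396]=a; m[300:600,:320]=b; m[:600,400:796]=c
cv2.imwrite('pics/crop1.png',m)
E
```

```text
(no output)
```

View pics/crop1.png

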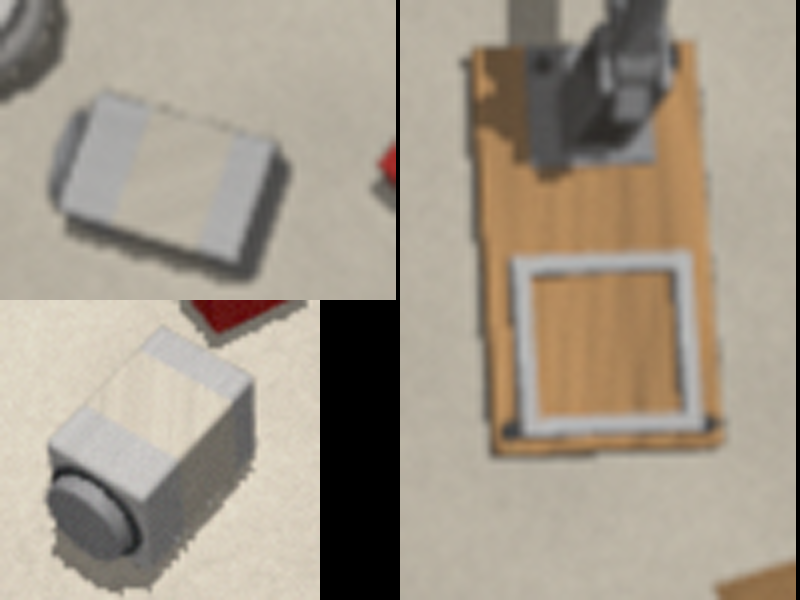

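The crop confirms it: grey tin, with the round steel lid at its left end (crop 75,160). Its top-face corners and the nest's fence corners are clear.

```bash
python3 - <<'E'
from h import *
t=load('top');s=load('side')
T=[ray(t,180+x/6-.4,205+y/6-.4,60)[:2] for x,y in[(103,92),(275,142),(237,262),(65,212)]]
S=[ray(s,220+x/4-.4,320+(y-300)/4-.4,60)[:2] for x,y in[(50,445),(163,327),(253,380),(145,500)]]
F=[ray(t,345+(x-400)/6-.4,195+y/6-.4,28)[:2] for x,y in[(511,258),(691,252),(706,428),(523,437)]]
B=[ray(t,345+(x-400)/6-.4,195+y/6-.4,18)[:2] for x,y in[(475,45),(693,42),(720,440),(493,455)]]
for n,P in zip('TSFB',(T,S,F,B)):
    P=np.array(P);e=np.roll(P,-1,0)-P
    print(n,P.round(1).tolist(),'c',P.mean(0).round(1),'len',np.linalg.norm(e,axis=1).round(1),'ang',np.degrees(np.arctan2(e[:,1],e[:,0])).round(1))
E
```

```text
T [[574.4, 312.1], [551.2, 231.6], [494.6, 247.1], [517.5, 327.0]] c [534.4 279.5] len [83.7 58.7 83.1 58.8] ang [-106.   164.7   74.   -14.7]
S [[572.5, 318.5], [549.5, 235.1], [494.7, 252.4], [517.8, 333.0]] c [533.6 284.7] len [86.5 57.5 83.8 56.6] ang [-105.4  162.4   74.   -14.9]
F [[533.6, -157.2], [537.2, -243.7], [452.4, -248.6], [447.6, -161.5]] c [ 492.7 -202.8] len [86.6 85.  87.2 86.2] ang [ -87.6 -176.8   93.1    2.8]
B [[641.2, -142.7], [643.7, -249.6], [447.9, -257.1], [440.1, -148.4]] c [ 543.2 -199.5] len [106.9 195.9 109.  201.1] ang [ -88.7 -177.8   94.1    1.6]
```

>>> jog_arm(
  commands=[
    {"dx": 0.61,"dy": -0.65,"dz": -0.25,"gripper": 0},
    {"dx": 0.61,"dy": -0.65,"dz": -0.25},
    {"dx": 0.61,"dy": -0.65,"dz": -0.25},
    {"dx": 0.61,"dy": -0.65,"dz": -0.25},
    {"dx": 0.61,"dy": -0.65,"dz": -0.25},
    {"dx": 0.61,"dy": -0.65,"dz": -0.25},
    {"dx": 0.61,"dy": -0.65,"dz": -0.25},
    {"dx": 0.61,"dy": -0.65,"dz": -0.25},
    {"dx": 0.61,"dy": -0.65,"dz": -0.25},
    {"dx": 0.61,"dy": -0.65,"dz": -0.25},
  ],
)

```text
schema error: expected keys dx, dy, dz, ax, ay, az, gripper
```

```bash
python3 - <<'E'
from h import *
s=manip.read_state(); print(s['joints'].round(4).tolist(),s['eef_pos'].round(1),s['eef_rot'].round(3)); print([a for a in dir(manip) if a[0]!='_'])
E
```

```text
[-1.2576, 0.3004, 1.5215, 0.0, 1.3207, -0.0666] [ 203.8 -510.6  184.4] [-3.141 -0.     0.38 ]
['Unreachable', 'nose_length', 'read_state']
```

>>> jog_arm(
  commands=[
    {"dx": 0.61,"dy": -0.65,"dz": -0.25,"ax": 0,"ay": 0,"az": 0,"gripper": 0},
    {"dx": 0.61,"dy": -0.65,"dz": -0.25,"ax": 0,"ay": 0,"az": 0,"gripper": 0},
    {"dx": 0.61,"dy": -0.65,"dz": -0.25,"ax": 0,"ay": 0,"az": 0,"gripper": 0},
    {"dx": 0.61,"dy": -0.65,"dz": -0.25,"ax": 0,"ay": 0,"az": 0,"gripper": 0},
    {"dx": 0.61,"dy": -0.65,"dz": -0.25,"ax": 0,"ay": 0,"az": 0,"gripper": 0},
    {"dx": 0.61,"dy": -0.65,"dz": -0.25,"ax": 0,"ay": 0,"az": 0,"gripper": 0},
    {"dx": 0.61,"dy": -0.65,"dz": -0.25,"ax": 0,"ay": 0,"az": 0,"gripper": 0},
    {"dx": 0.61,"dy": -0.65,"dz": -0.25,"ax": 0,"ay": 0,"az": 0,"gripper": 0},
    {"dx": 0.61,"dy": -0.65,"dz": -0.25,"ax": 0,"ay": 0,"az": 0,"gripper": 0},
    {"dx": 0.61,"dy": -0.65,"dz": -0.25,"ax": 0,"ay": 0,"az": 0,"gripper": 0},
  ],
)

```text
clock: 1.35
eef_pos: [334.2, -177.7, 285.0]
eef_rot: [-3.141, 0.0, 0.38]
wrist_force: [0.0, 0.0, 0.0]
finger_gap: 94.1
finger_force: 0.0
```

```bash
python3 - <<'E'
from h import *
s=manip.read_state(); print(s['joints'].round(4).tolist(),s['eef_pos'].round(1),s['eef_rot'].round(3))
E
```

```text
[-0.5854, -0.161, 1.7828, -0.0, 1.5201, 0.6057] [ 334.2 -177.7  285. ] [-3.141  0.     0.38 ]
```

```bash
cat >> h.py <<'E'
from scipy.spatial.transform import Rotation as Ro
def Rt(xax,z): # tool rotation from x axis and z axis
    z=np.array(z,float);z/=np.linalg.norm(z);x=np.array(xax,float);x-=x@z*z;x/=np.linalg.norm(x)
    return np.c_[x,np.cross(z,x),z]
def plan(p,R,n,p0=None,R0=None,show=True):
    s=manip.read_state()
    p0=s['eef_pos'] if p0 is None else p0; R0=Ro.from_euler('xyz',s['eef_rot']).as_matrix() if R0 is None else R0
    p=np.array(p,float); w=Ro.from_matrix(R0.T@R).as_rotvec(degrees=True)/n/10
    Rc=R0
    for i in range(n):
        d=Rc.T@((p-p0)/n)/40
        if show: print(i,np.r_[d,w].round(3).tolist())
        Rc=Rc@Ro.from_rotvec(w*10,degrees=True).as_matrix()
    return p,R
E
python3 - <<'E'
from h import *
a=np.radians(74.3);d=np.array([np.cos(a),np.sin(a),0]);up=np.array([0,0,1.])
l=np.radians(20);t=-np.cos(l)*up-np.sin(l)*d
R=Rt(d,t); g=np.array([534,282,36])+6*d; tcp=g+11*t
print(tcp)
p1=tcp-130*t;p1[2]=240
x=plan(p1,R,16)
print('--'); 
x=plan(tcp-60*t,R,5,*x); plan(tcp,R,3,*x)
E
```

```text
[534.60554384 284.15429082  25.66338117]
0 [0.6, -0.609, 0.07, -0.057, -0.116, -0.325]
1 [0.635, -0.575, 0.052, -0.057, -0.116, -0.325]
2 [0.668, -0.538, 0.033, -0.057, -0.116, -0.325]
3 [0.698, -0.5, 0.014, -0.057, -0.116, -0.325]
4 [0.725, -0.46, -0.005, -0.057, -0.116, -0.325]
5 [0.75, -0.418, -0.024, -0.057, -0.116, -0.325]
6 [0.771, -0.374, -0.044, -0.057, -0.116, -0.325]
7 [0.79, -0.329, -0.063, -0.057, -0.116, -0.325]
8 [0.806, -0.283, -0.082, -0.057, -0.116, -0.325]
9 [0.819, -0.236, -0.101, -0.057, -0.116, -0.325]
10 [0.829, -0.188, -0.12, -0.057, -0.116, -0.325]
11 [0.835, -0.14, -0.139, -0.057, -0.116, -0.325]
12 [0.839, -0.091, -0.157, -0.057, -0.116, -0.325]
13 [0.839, -0.042, -0.175, -0.057, -0.116, -0.325]
14 [0.837, 0.008, -0.192, -0.057, -0.116, -0.325]
15 [0.831, 0.057, -0.208, -0.057, -0.116, -0.325]
--
0 [0.158, 0.0, 0.783, 0.0, 0.0, 0.0]
1 [0.158, 0.0, 0.783, 0.0, 0.0, 0.0]
2 [0.158, 0.0, 0.783, 0.0, 0.0, 0.0]
3 [0.158, 0.0, 0.783, 0.0, 0.0, 0.0]
4 [0.158, 0.0, 0.783, 0.0, 0.0, 0.0]
0 [0.0, 0.0, 0.5, 0.0, 0.0, 0.0]
1 [0.0, 0.0, 0.5, 0.0, 0.0, 0.0]
2 [0.0, 0.0, 0.5, 0.0, 0.0, 0.0]
```

>>> jog_arm(
  commands=[
    {"dx": 0.6,"dy": -0.61,"dz": 0.07,"ax": -0.057,"ay": -0.116,"az": -0.325,"gripper": 0},
    {"dx": 0.635,"dy": -0.575,"dz": 0.05,"ax": -0.057,"ay": -0.116,"az": -0.325,"gripper": 0},
    {"dx": 0.67,"dy": -0.54,"dz": 0.033,"ax": -0.057,"ay": -0.116,"az": -0.325,"gripper": 0},
    {"dx": 0.7,"dy": -0.5,"dz": 0.014,"ax": -0.057,"ay": -0.116,"az": -0.325,"gripper": 0},
    {"dx": 0.725,"dy": -0.46,"dz": -0.005,"ax": -0.057,"ay": -0.116,"az": -0.325,"gripper": 0},
    {"dx": 0.75,"dy": -0.42,"dz": -0.024,"ax": -0.057,"ay": -0.116,"az": -0.325,"gripper": 0},
    {"dx": 0.77,"dy": -0.375,"dz": -0.044,"ax": -0.057,"ay": -0.116,"az": -0.325,"gripper": 0},
    {"dx": 0.79,"dy": -0.33,"dz": -0.063,"ax": -0.057,"ay": -0.116,"az": -0.325,"gripper": 0},
    {"dx": 0.805,"dy": -0.283,"dz": -0.082,"ax": -0.057,"ay": -0.116,"az": -0.325,"gripper": 0},
    {"dx": 0.82,"dy": -0.236,"dz": -0.1,"ax": -0.057,"ay": -0.116,"az": -0.325,"gripper": 0},
  ],
)

```text
clock: 2.6
eef_pos: [467.0, 137.9, 256.4]
eef_rot: [3.103, 0.22, 0.947]
wrist_force: [0.4, 0.5, 0.6]
finger_gap: 93.8
finger_force: 0.0
```

>>> jog_arm(
  commands=[
    {"dx": 0.83,"dy": -0.188,"dz": -0.12,"ax": -0.057,"ay": -0.116,"az": -0.325,"gripper": 0},
    {"dx": 0.835,"dy": -0.14,"dz": -0.14,"ax": -0.057,"ay": -0.116,"az": -0.325,"gripper": 0},
    {"dx": 0.84,"dy": -0.09,"dz": -0.157,"ax": -0.057,"ay": -0.116,"az": -0.325,"gripper": 0},
    {"dx": 0.84,"dy": -0.042,"dz": -0.175,"ax": -0.057,"ay": -0.116,"az": -0.325,"gripper": 0},
    {"dx": 0.837,"dy": 0.008,"dz": -0.192,"ax": -0.057,"ay": -0.116,"az": -0.325,"gripper": 0},
    {"dx": 0.83,"dy": 0.057,"dz": -0.208,"ax": -0.057,"ay": -0.116,"az": -0.325,"gripper": 0},
    {"dx": 0,"dy": 0,"dz": 0,"ax": 0,"ay": 0,"az": 0,"gripper": 0},
  ],
)

```text
clock: 3.48
eef_pos: [546.2, 327.8, 237.6]
eef_rot: [-3.138, 0.351, 1.3]
wrist_force: [-0.5, 0.4, -0.2]
finger_gap: 93.9
finger_force: 0.0
```

```bash
python3 - <<'E'
from h import *
s=manip.read_state(); print(s['joints'].round(4).tolist(),s['eef_pos'].round(1),s['eef_rot'].round(3))
a=np.radians(74.3);d=np.array([np.cos(a),np.sin(a),0]);up=np.array([0,0,1.])
l=np.radians(20);t=-np.cos(l)*up-np.sin(l)*d
R=Rt(d,t);tcp=np.array([534.6,284.2,25.7])
x=plan(tcp-60*t,R,5); plan(tcp,R,3,*x)
# kin check
from scipy.optimize import least_squares
from scipy.spatial.transform import Rotation as Ro
P=[([-1.2576,.3004,1.5215,0,1.3207,-.0666],[203.84,-510.55,184.36]),([-.5854,-.161,1.7828,0,1.5201,.6057],[334.2,-177.7,285.0]),(s['joints'],s['eef_pos'])]
def fk(j,q):
    a1,d1,L2,L3,a3,L6,lat=q
    r=lambda ax,t:Ro.from_euler(ax,t).as_matrix()
    A=r('z',j[0]);p=A@[a1,lat,d1];A=A@r('y',j[1]);p=p+A@[0,0,L2];A=A@r('y',j[2]);p=p+A@[a3,0,L3];A=A@r('z',j[3])@r('y',j[4]);p=p+A@[0,0,L6]
    return p,A@r('z',j[5]+np.pi/2)
f=least_squares(lambda q:np.concatenate([fk(j,q)[0]-p for j,p in P]+[(q-[0,200,350,350,0,250,36])*1e-3]),[0,200,350,350,0,250,36])
print(f.x.round(1),np.abs(f.fun[:9]).max(), fk(s['joints'],f.x)[1].round(3), Ro.from_euler('xyz',s['eef_rot']).as_matrix().round(3))
snap('side','side2.png')
E
```

```text
[0.585, 0.6751, 0.8965, -0.2333, 1.8346, 0.825] [546.2 327.8 237.6] [-3.138  0.351  1.3  ]
0 [0.152, 0.005, 0.772, -0.002, 0.002, 0.004]
1 [0.152, 0.005, 0.772, -0.002, 0.002, 0.004]
2 [0.151, 0.004, 0.773, -0.002, 0.002, 0.004]
3 [0.151, 0.004, 0.773, -0.002, 0.002, 0.004]
4 [0.151, 0.003, 0.773, -0.002, 0.002, 0.004]
0 [0.0, 0.0, 0.5, 0.0, 0.0, 0.0]
1 [0.0, 0.0, 0.5, 0.0, 0.0, 0.0]
2 [0.0, 0.0, 0.5, 0.0, 0.0, 0.0]
[  0.  221.2 424.2 447.5  40.9 291.2  36.6] 0.03736931035930979 [[ 0.251  0.963 -0.095]
 [ 0.905 -0.268 -0.33 ]
 [-0.344 -0.003 -0.939]] [[ 0.251  0.963 -0.095]
 [ 0.905 -0.268 -0.33 ]
 [-0.344 -0.003 -0.939]]
```

>>> jog_arm(
  commands=[
    {"dx": 0.15,"dy": 0.004,"dz": 0.772,"ax": 0,"ay": 0,"az": 0,"gripper": 0},
    {"dx": 0.15,"dy": 0.004,"dz": 0.772,"ax": 0,"ay": 0,"az": 0,"gripper": 0},
    {"dx": 0.15,"dy": 0.004,"dz": 0.772,"ax": 0,"ay": 0,"az": 0,"gripper": 0},
    {"dx": 0.15,"dy": 0.004,"dz": 0.772,"ax": 0,"ay": 0,"az": 0,"gripper": 0},
    {"dx": 0.15,"dy": 0.004,"dz": 0.772,"ax": 0,"ay": 0,"az": 0,"gripper": 0},
    {"dx": 0,"dy": 0,"dz": 0,"ax": 0,"ay": 0,"az": 0,"gripper": 0},
  ],
)

```text
clock: 4.28
eef_pos: [539.6, 300.7, 83.4]
eef_rot: [-3.138, 0.351, 1.296]
wrist_force: [0.7, 0.5, -0.3]
finger_gap: 94.1
finger_force: 0.0
```

```bash
python3 - <<'E'
from h import *
t=snap('top','top2.png');s=snap('side','side3.png')
r=lambda i,x,y,w,h,k:cv2.resize(i[y:y+h,x:x+w,::-1],None,fx=k,fy=k,interpolation=cv2.INTER_CUBIC)
cv2.imwrite('pics/c2.png',np.hstack([r(t['image'],140,160,130,150,3),r(s['image'],170,230,130,150,3)]))
E
```

```text
(no output)
```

View pics/c2.png

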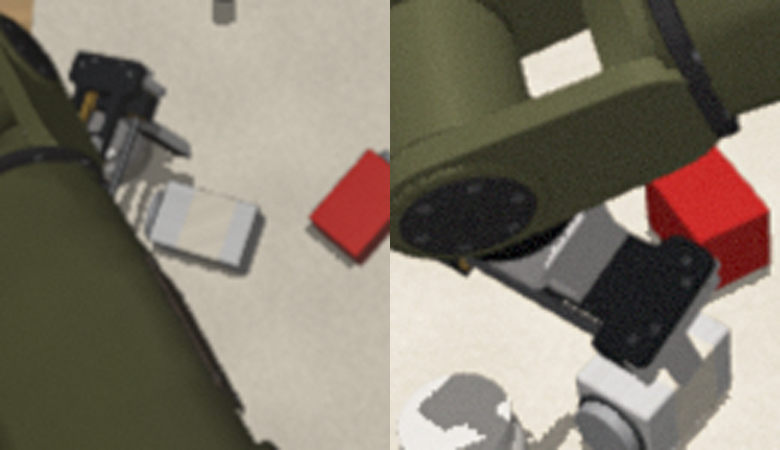

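The crop shows the open fingers straddling the tin. The jar is clear of the gripper body, and the red tin is away to the right. Going down and closing.

>>> jog_arm(
  commands=[
    {"dx": 0,"dy": 0,"dz": 0.385,"ax": 0,"ay": 0,"az": 0,"gripper": 0},
    {"dx": 0,"dy": 0,"dz": 0.385,"ax": 0,"ay": 0,"az": 0,"gripper": 0},
    {"dx": 0,"dy": 0,"dz": 0.385,"ax": 0,"ay": 0,"az": 0,"gripper": 0},
    {"dx": 0,"dy": 0,"dz": 0.385,"ax": 0,"ay": 0,"az": 0,"gripper": 0},
    {"dx": 0,"dy": 0,"dz": 0,"ax": 0,"ay": 0,"az": 0,"gripper": 0},
  ],
)

```text
clock: 5.0
eef_pos: [534.2, 281.4, 25.4]
eef_rot: [-3.139, 0.35, 1.297]
wrist_force: [-0.3, -0.1, 1.0]
finger_gap: 93.9
finger_force: 0.0
```

>>> jog_arm(
  commands=[
    {"dx": 0,"dy": 0,"dz": 0,"ax": 0,"ay": 0,"az": 0,"gripper": 1},
    {"dx": 0,"dy": 0,"dz": 0,"ax": 0,"ay": 0,"az": 0,"gripper": 1},
    {"dx": 0,"dy": 0,"dz": 0,"ax": 0,"ay": 0,"az": 0,"gripper": 1},
    {"dx": 0,"dy": 0,"dz": 0,"ax": 0,"ay": 0,"az": 0,"gripper": 1},
    {"dx": 0,"dy": 0,"dz": 0,"ax": 0,"ay": 0,"az": 0,"gripper": 1},
    {"dx": 0,"dy": 0,"dz": 0,"ax": 0,"ay": 0,"az": 0,"gripper": 1},
  ],
  squeeze=30,
)

```text
clock: 5.75
eef_pos: [535.0, 282.2, 27.0]
eef_rot: [-3.141, 0.348, 1.297]
wrist_force: [1.6, 0.6, 2.7]
finger_gap: 59.7
finger_force: 30.0
```

```bash
cat >> h.py <<'E'
from scipy.optimize import least_squares
Q=np.array([0,221.2,424.2,447.5,40.9,291.2,36.6])
lo=np.array([-3.03,-.79,.23,-1.04,0,-2.55]);hi=np.array([3.03,2.21,2.52,4.18,3.07,2.55])
def fk(j,q=Q):
    a1,d1,L2,L3,a3,L6,lat=q
    r=lambda ax,t:Ro.from_euler(ax,t).as_matrix()
    A=r('z',j[0]);p=A@[a1,lat,d1];A=A@r('y',j[1]);p=p+A@[0,0,L2];A=A@r('y',j[2]);p=p+A@[a3,0,L3];A=A@r('z',j[3])@r('y',j[4]);p=p+A@[0,0,L6]
    return p,A@r('z',j[5]+np.pi/2)
def ik(p,R,j0):
    f=least_squares(lambda j:np.r_[(fk(j)[0]-p)/100,Ro.from_matrix(fk(j)[1].T@R).as_rotvec()],np.clip(j0,lo+1e-3,hi-1e-3),bounds=(lo,hi))
    return f.x,np.abs(f.fun).max()
def check(p0,R0,p,R,n,j):
    w=Ro.from_matrix(R0.T@R).as_rotvec();p=np.array(p)
    m=0;e=0
    for i in range(1,n+1):
        k,er=ik(p0+(p-p0)*i/n,R0@Ro.from_rotvec(w*i/n).as_matrix(),j); m=np.maximum(m,abs(k-j)); e=max(e,er); j=k
    print('end j',j.round(2),'maxstep',m.round(3),'err',round(e,4)); return j
E
python3 - <<'E'
from h import *
s=manip.read_state();R0=Ro.from_euler('xyz',s['eef_rot']).as_matrix();p0=s['eef_pos'];print(p0)
for X,Y,hy in [(430,180,74),(430,180,60),(450,160,90),(500,180,60),(450,200,45)]:
    a=np.radians(hy);h=np.array([np.cos(a),np.sin(a),0]);up=np.array([0,0,1.]);l=np.radians(20)
    t=np.cos(l)*h-np.sin(l)*up;R=Rt(up,t)
    # grasp point in tin: height 48 ; offset 6 mm past axis along -h? grip was 36 of 60 (lying up side -> -h)
    g=np.array([X,Y,48])-6*h; tcp=g+11*t; print(X,Y,hy,tcp.round(1))
    pl=p0+[0,0,110]; j=check(p0,R0,pl,R0,3,s['joints']); j=check(pl,R0,tcp+[0,0,90],R,14,j); j=check(tcp+[0,0,90],R,tcp,R,4,j)
E
```

```text
[534.9925678  282.17465018  26.96739877]
430 180 74 [431.2 184.2  44.2]
end j [ 0.54  0.64  1.18 -0.24  1.58  0.84] maxstep [0.    0.043 0.034 0.002 0.065 0.016] err 0.0
end j [-0.32  0.33  2.2   1.33  1.31 -0.93] maxstep [0.075 0.084 0.11  0.16  0.115 0.183] err 0.0
end j [-0.32  0.59  2.18  1.4   1.26 -1.17] maxstep [0.    0.066 0.01  0.017 0.014 0.063] err 0.0
430 180 60 [432.2 183.8  44.2]
end j [ 0.54  0.64  1.18 -0.24  1.58  0.84] maxstep [0.    0.043 0.034 0.002 0.065 0.016] err 0.0
end j [-0.3   0.23  2.36  1.56  1.16 -0.97] maxstep [0.076 0.088 0.116 0.2   0.122 0.215] err 0.0
end j [-0.3   0.54  2.33  1.69  1.18 -1.28] maxstep [0.    0.079 0.012 0.033 0.007 0.082] err 0.0
450 160 90 [450.  164.3  44.2]
end j [ 0.54  0.64  1.18 -0.24  1.58  0.84] maxstep [0.    0.043 0.034 0.002 0.065 0.016] err 0.0
end j [-0.32  0.48  1.94  1.11  1.51 -0.89] maxstep [0.073 0.078 0.101 0.132 0.105 0.162] err 0.0
end j [-0.32  0.69  1.92  1.12  1.43 -1.06] maxstep [0.    0.053 0.009 0.005 0.022 0.044] err 0.0
500 180 60 [502.2 183.8  44.2]
end j [ 0.54  0.64  1.18 -0.24  1.58  0.84] maxstep [0.    0.043 0.034 0.002 0.065 0.016] err 0.0
end j [-0.24  0.34  2.18  1.58  1.13 -0.9 ] maxstep [0.066 0.078 0.101 0.197 0.118 0.204] err 0.0
end j [-0.24  0.59  2.16  1.69  1.14 -1.16] maxstep [0.    0.065 0.01  0.029 0.006 0.068] err 0.0
450 200 45 [453.1 203.1  44.2]
end j [ 0.54  0.64  1.18 -0.24  1.58  0.84] maxstep [0.    0.043 0.034 0.002 0.065 0.016] err 0.0
end j [-0.1   0.16  2.45  2.    0.93 -1.06] maxstep [0.056 0.086 0.114 0.302 0.149 0.294] err 0.0
end j [-0.1   0.51  2.43  2.18  1.1  -1.4 ] maxstep [0.    0.091 0.014 0.056 0.043 0.096] err 0.0
```

```bash
python3 - <<'E'
from h import *
s=manip.read_state();R0=Ro.from_euler('xyz',s['eef_rot']).as_matrix();p0=s['eef_pos']
up=np.array([0,0,1.]);l=np.radians(20)
X,Y,hy=415,170,92.3
a=np.radians(hy);h=np.array([np.cos(a),np.sin(a),0])
t=np.cos(l)*h-np.sin(l)*up;R=Rt(up,t); 
# exact tin tilt: tool x axis at pick vs d; keep relative lean from measured tool pitch
lm=np.arccos(-R0[2,2]);print('lean',np.degrees(lm)); t=np.cos(lm)*h-np.sin(lm)*up;R=Rt(up,t)
tcp=np.array([X,Y,48.])-6*h+11*t; print(tcp.round(1))
pl=p0+[0,0,110]; j=check(p0,R0,pl,R0,3,s['joints']); j=check(pl,R0,tcp+[0,0,90],R,15,j); jh=check(tcp+[0,0,90],R,tcp,R,4,j)
b=tcp-150*t; j=check(tcp,R,b,R,5,jh)
x=plan(pl,R0,3); x=plan(tcp+[0,0,90],R,15,*x)
for yw in(92.3,182.3):
    a2=np.radians(yw); R2=Rt([np.cos(a2),np.sin(a2),0],-up)
    print(yw);j2=check(b,R,np.array([X,Y,230.]),R2,12,j); j2=check(np.array([X,Y,230.]),R2,np.array([X,Y,75]),R2,4,j2); check(np.array([X,Y,230.]),R2,np.array([493,-202.,230]),R2,10,j2)
E
```

```text
lean 19.943556770198615
[414.8 174.3  44.2]
end j [ 0.54  0.64  1.18 -0.24  1.58  0.84] maxstep [0.    0.043 0.034 0.002 0.065 0.016] err 0.0
end j [-0.31  0.44  2.01  1.08  1.52 -0.93] maxstep [0.069 0.076 0.099 0.122 0.098 0.153] err 0.0
end j [-0.31  0.66  1.99  1.1   1.42 -1.1 ] maxstep [0.    0.055 0.009 0.006 0.024 0.046] err 0.0
end j [-0.58  0.61  1.85  0.87  1.65 -1.03] maxstep [0.059 0.016 0.037 0.054 0.048 0.016] err 0.0
0 [-0.313, -0.0, -0.862, 0.0, 0.0, 0.0]
1 [-0.313, -0.0, -0.862, 0.0, 0.0, 0.0]
2 [-0.313, -0.0, -0.862, 0.0, 0.0, 0.0]
0 [-0.212, -0.144, 0.082, 0.056, 0.595, -0.121]
1 [-0.216, -0.148, 0.061, 0.056, 0.595, -0.121]
2 [-0.218, -0.152, 0.04, 0.056, 0.595, -0.121]
3 [-0.218, -0.156, 0.019, 0.056, 0.595, -0.121]
4 [-0.216, -0.161, -0.002, 0.056, 0.595, -0.121]
5 [-0.211, -0.166, -0.023, 0.056, 0.595, -0.121]
6 [-0.204, -0.17, -0.043, 0.056, 0.595, -0.121]
7 [-0.195, -0.175, -0.062, 0.056, 0.595, -0.121]
8 [-0.184, -0.18, -0.08, 0.056, 0.595, -0.121]
9 [-0.171, -0.184, -0.096, 0.056, 0.595, -0.121]
10 [-0.156, -0.189, -0.111, 0.056, 0.595, -0.121]
11 [-0.14, -0.193, -0.125, 0.056, 0.595, -0.121]
12 [-0.122, -0.197, -0.137, 0.056, 0.595, -0.121]
13 [-0.103, -0.201, -0.146, 0.056, 0.595, -0.121]
14 [-0.083, -0.204, -0.154, 0.056, 0.595, -0.121]
92.3
end j [ 0.31  0.04  1.72 -0.    1.38  0.27] maxstep [0.095 0.097 0.05  0.108 0.064 0.134] err 0.0
end j [ 0.31  0.21  1.92 -0.    1.02  0.27] maxstep [0.    0.056 0.059 0.    0.093 0.   ] err 0.0
end j [-0.46  0.23  1.5   0.    1.41 -0.5 ] maxstep [0.086 0.185 0.179 0.    0.365 0.086] err 0.0
182.3
end j [ 0.31  0.04  1.72 -0.    1.38 -1.3 ] maxstep [0.087 0.056 0.021 0.096 0.031 0.037] err 0.0
end j [ 0.31  0.21  1.92 -0.    1.02 -1.3 ] maxstep [0.    0.056 0.059 0.    0.093 0.   ] err 0.0
end j [-0.46  0.23  1.5   0.    1.41 -2.07] maxstep [0.086 0.185 0.179 0.    0.365 0.086] err 0.0
```

>>> jog_arm(
  commands=[
    {"dx": -0.16,"dy": 0,"dz": -0.43,"ax": 0,"ay": 0,"az": 0,"gripper": 1},
    {"dx": -0.31,"dy": 0,"dz": -0.86,"ax": 0,"ay": 0,"az": 0,"gripper": 1},
    {"dx": -0.31,"dy": 0,"dz": -0.86,"ax": 0,"ay": 0,"az": 0,"gripper": 1},
    {"dx": -0.16,"dy": 0,"dz": -0.43,"ax": 0,"ay": 0,"az": 0,"gripper": 1},
    {"dx": -0.212,"dy": -0.144,"dz": 0.082,"ax": 0.056,"ay": 0.595,"az": -0.121,"gripper": 1},
    {"dx": -0.216,"dy": -0.148,"dz": 0.061,"ax": 0.056,"ay": 0.595,"az": -0.121,"gripper": 1},
    {"dx": -0.218,"dy": -0.152,"dz": 0.04,"ax": 0.056,"ay": 0.595,"az": -0.121,"gripper": 1},
    {"dx": -0.218,"dy": -0.156,"dz": 0.02,"ax": 0.056,"ay": 0.595,"az": -0.121,"gripper": 1},
    {"dx": -0.216,"dy": -0.161,"dz": 0,"ax": 0.056,"ay": 0.595,"az": -0.121,"gripper": 1},
    {"dx": -0.211,"dy": -0.166,"dz": -0.023,"ax": 0.056,"ay": 0.595,"az": -0.121,"gripper": 1},
  ],
)

```text
clock: 7.0
eef_pos: [486.0, 238.4, 135.2]
eef_rot: [-3.076, -0.281, 1.402]
wrist_force: [0.8, 0.4, -5.8]
finger_gap: 59.5
finger_force: 30.0
```

>>> jog_arm(
  commands=[
    {"dx": -0.204,"dy": -0.17,"dz": -0.043,"ax": 0.056,"ay": 0.595,"az": -0.121,"gripper": 1},
    {"dx": -0.195,"dy": -0.175,"dz": -0.062,"ax": 0.056,"ay": 0.595,"az": -0.121,"gripper": 1},
    {"dx": -0.184,"dy": -0.18,"dz": -0.08,"ax": 0.056,"ay": 0.595,"az": -0.121,"gripper": 1},
    {"dx": -0.171,"dy": -0.184,"dz": -0.096,"ax": 0.056,"ay": 0.595,"az": -0.121,"gripper": 1},
    {"dx": -0.156,"dy": -0.189,"dz": -0.111,"ax": 0.056,"ay": 0.595,"az": -0.121,"gripper": 1},
    {"dx": -0.14,"dy": -0.193,"dz": -0.125,"ax": 0.056,"ay": 0.595,"az": -0.121,"gripper": 1},
    {"dx": -0.122,"dy": -0.197,"dz": -0.137,"ax": 0.056,"ay": 0.595,"az": -0.121,"gripper": 1},
    {"dx": -0.103,"dy": -0.201,"dz": -0.146,"ax": 0.056,"ay": 0.595,"az": -0.121,"gripper": 1},
    {"dx": -0.083,"dy": -0.204,"dz": -0.154,"ax": 0.056,"ay": 0.595,"az": -0.121,"gripper": 1},
    {"dx": 0,"dy": 0,"dz": 0,"ax": 0,"ay": 0,"az": 0,"gripper": 1},
  ],
)

```text
clock: 8.25
eef_pos: [414.3, 173.5, 132.5]
eef_rot: [-3.134, -1.223, 1.603]
wrist_force: [0.2, -0.4, -5.3]
finger_gap: 59.9
finger_force: 30.0
```

```bash
python3 - <<'E'
from h import *
st=manip.read_state(); R=Ro.from_euler('xyz',st['eef_rot']).as_matrix(); print(st['joints'].round(2),R.round(3).tolist())
t=snap('top','top3.png');s=snap('side','side4.png')
r=lambda i,x,y,w,h,k:cv2.resize(i[y:y+h,x:x+w,::-1],None,fx=k,fy=k,interpolation=cv2.INTER_CUBIC)
cv2.imwrite('pics/c3.png',np.hstack([r(t['image'],170,180,200,200,2),r(s['image'],200,150,200,200,2)]))
E
```

```text
[-0.31  0.45  2.01  1.08  1.51 -0.93] [[-0.011, 0.999, -0.038], [0.34, 0.039, 0.939], [0.94, -0.003, -0.341]]
```

View pics/c3.png

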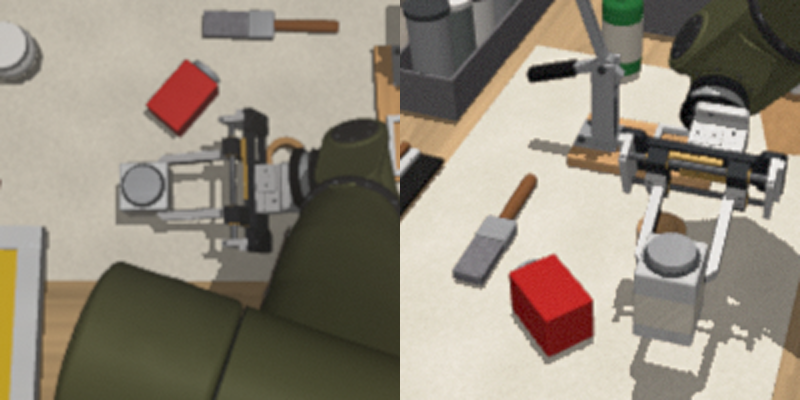

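The crop shows the tin held upright, lid up and clear of the red tin. Lowering it.

>>> jog_arm(
  commands=[
    {"dx": -0.47,"dy": 0,"dz": 0.17,"ax": 0,"ay": 0,"az": 0,"gripper": 1},
    {"dx": -0.47,"dy": 0,"dz": 0.17,"ax": 0,"ay": 0,"az": 0,"gripper": 1},
    {"dx": -0.47,"dy": 0,"dz": 0.17,"ax": 0,"ay": 0,"az": 0,"gripper": 1},
    {"dx": -0.47,"dy": 0,"dz": 0.17,"ax": 0,"ay": 0,"az": 0,"gripper": 1},
    {"dx": 0,"dy": 0,"dz": 0,"ax": 0,"ay": 0,"az": 0,"gripper": 1},
  ],
)

```text
clock: 8.98
eef_pos: [414.8, 174.5, 53.5]
eef_rot: [-3.141, -1.222, 1.612]
wrist_force: [0.5, -0.2, -5.0]
finger_gap: 59.8
finger_force: 30.0
```

>>> jog_arm(
  commands=[
    {"dx": -0.07,"dy": 0,"dz": 0.025,"ax": 0,"ay": 0,"az": 0,"gripper": 1},
    {"dx": -0.07,"dy": 0,"dz": 0.025,"ax": 0,"ay": 0,"az": 0,"gripper": 1},
    {"dx": 0,"dy": 0,"dz": 0,"ax": 0,"ay": 0,"az": 0,"gripper": 1},
  ],
)

```text
clock: 9.35
eef_pos: [414.8, 174.1, 48.0]
eef_rot: [3.139, -1.223, 1.614]
wrist_force: [1.0, 0.2, -5.0]
finger_gap: 59.4
finger_force: 30.0
```

>>> jog_arm(
  commands=[
    {"dx": -0.047,"dy": 0,"dz": 0.017,"ax": 0,"ay": 0,"az": 0,"gripper": 1},
    {"dx": 0,"dy": 0,"dz": 0,"ax": 0,"ay": 0,"az": 0,"gripper": 1},
  ],
)

```text
clock: 9.6
eef_pos: [414.7, 174.1, 45.8]
eef_rot: [3.14, -1.223, 1.613]
wrist_force: [-0.0, 0.2, -5.3]
finger_gap: 59.5
finger_force: 30.0
```

>>> jog_arm(
  commands=[
    {"dx": -0.035,"dy": 0,"dz": 0.013,"ax": 0,"ay": 0,"az": 0,"gripper": 1},
    {"dx": 0,"dy": 0,"dz": 0,"ax": 0,"ay": 0,"az": 0,"gripper": 1},
  ],
)

```text
clock: 9.85
eef_pos: [414.8, 174.1, 44.3]
eef_rot: [3.14, -1.224, 1.613]
wrist_force: [0.3, -0.4, -4.2]
finger_gap: 59.6
finger_force: 30.0
```

>>> jog_arm(
  commands=[
    {"dx": -0.035,"dy": 0,"dz": 0.013,"ax": 0,"ay": 0,"az": 0,"gripper": 1},
    {"dx": 0,"dy": 0,"dz": 0,"ax": 0,"ay": 0,"az": 0,"gripper": 1},
  ],
)

```text
clock: 10.1
eef_pos: [414.7, 174.1, 44.1]
eef_rot: [3.137, -1.226, 1.616]
wrist_force: [-4.9, -7.0, 10.0]
finger_gap: 59.6
finger_force: 30.0
```

>>> jog_arm(
  commands=[
    {"dx": -0.02,"dy": 0,"dz": 0.007,"ax": 0,"ay": 0,"az": 0,"gripper": 1},
    {"dx": 0,"dy": 0,"dz": 0,"ax": 0,"ay": 0,"az": 0,"gripper": 1},
  ],
)

```text
clock: 10.35
eef_pos: [414.7, 174.1, 43.9]
eef_rot: [3.136, -1.228, 1.617]
wrist_force: [-7.8, -11.6, 17.8]
finger_gap: 59.6
finger_force: 30.0
```

>>> jog_arm(
  commands=[
    {"dx": 0.02,"dy": 0,"dz": -0.007,"ax": 0,"ay": 0,"az": 0,"gripper": 0.2},
    {"dx": 0,"dy": 0,"dz": 0,"ax": 0,"ay": 0,"az": 0,"gripper": 0},
    {"dx": 0,"dy": 0,"dz": 0,"ax": 0,"ay": 0,"az": 0,"gripper": 0},
    {"dx": 0,"dy": 0,"dz": 0,"ax": 0,"ay": 0,"az": 0,"gripper": 0},
    {"dx": 0,"dy": 0,"dz": -0.5,"ax": 0,"ay": 0,"az": 0,"gripper": 0},
    {"dx": 0,"dy": 0,"dz": -0.9,"ax": 0,"ay": 0,"az": 0,"gripper": 0},
    {"dx": 0,"dy": 0,"dz": -1,"ax": 0,"ay": 0,"az": 0,"gripper": 0},
    {"dx": 0,"dy": 0,"dz": -1,"ax": 0,"ay": 0,"az": 0,"gripper": 0},
    {"dx": 0,"dy": 0,"dz": -0.4,"ax": 0,"ay": 0,"az": 0,"gripper": 0},
    {"dx": 0,"dy": 0,"dz": 0,"ax": 0,"ay": 0,"az": 0,"gripper": 0},
  ],
)

```text
clock: 11.6
eef_pos: [420.7, 31.3, 94.5]
eef_rot: [3.139, -1.223, 1.613]
wrist_force: [1.7, -0.2, 0.9]
finger_gap: 94.4
finger_force: 0.0
```

```bash
python3 - <<'E'
from h import *
t=snap('top','top4.png');s=snap('side','side5.png')
r=lambda i,x,y,w,h,k:cv2.resize(i[y:y+h,x:x+w,::-1],None,fx=k,fy=k,interpolation=cv2.INTER_CUBIC)
cv2.imwrite('pics/c4.png',np.hstack([r(t['image'],215,240,65,65,6),r(s['image'],295,250,80,80,5)[:390,:390]]))
st=manip.read_state();print(st['eef_pos'])
up=np.array([0,0,1.])
a2=np.radians(182.3); R2=Rt([np.cos(a2),np.sin(a2),0],-up)
X,Y=415,171
x=plan([X,Y,230],R2,14)
E
```

```text
[420.12350994  32.38206293  94.18481609]
0 [0.312, 0.001, 0.151, 0.389, -0.389, -0.554]
1 [0.32, 0.041, 0.128, 0.389, -0.389, -0.554]
2 [0.322, 0.08, 0.102, 0.389, -0.389, -0.554]
3 [0.318, 0.117, 0.073, 0.389, -0.389, -0.554]
4 [0.309, 0.151, 0.043, 0.389, -0.389, -0.554]
5 [0.295, 0.182, 0.011, 0.389, -0.389, -0.554]
6 [0.276, 0.209, -0.022, 0.389, -0.389, -0.554]
7 [0.252, 0.232, -0.055, 0.389, -0.389, -0.554]
8 [0.223, 0.25, -0.087, 0.389, -0.389, -0.554]
9 [0.192, 0.263, -0.119, 0.389, -0.389, -0.554]
10 [0.157, 0.271, -0.149, 0.389, -0.389, -0.554]
11 [0.119, 0.274, -0.177, 0.389, -0.389, -0.554]
12 [0.08, 0.27, -0.202, 0.389, -0.389, -0.554]
13 [0.04, 0.262, -0.224, 0.389, -0.389, -0.554]
```

View pics/c4.png

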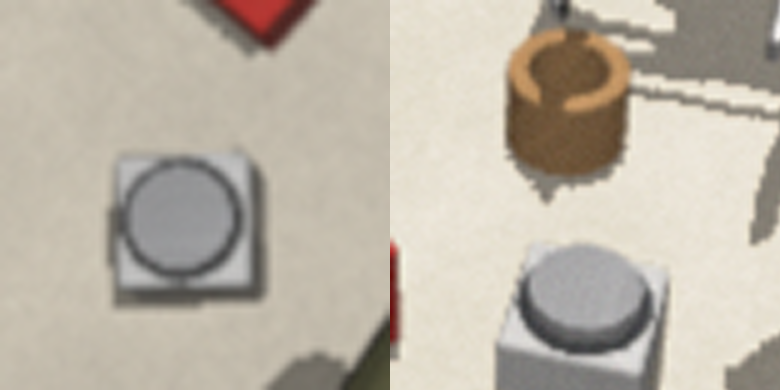

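The crop shows the tin standing on the mat with its lid still proud, its top centre near top-image (245,277), and the tape undisturbed. Turning the tool to point down above it.

>>> jog_arm(
  commands=[
    {"dx": 0.312,"dy": 0,"dz": 0.15,"ax": 0.389,"ay": -0.389,"az": -0.554,"gripper": 0},
    {"dx": 0.32,"dy": 0.04,"dz": 0.128,"ax": 0.389,"ay": -0.389,"az": -0.554,"gripper": 0},
    {"dx": 0.322,"dy": 0.08,"dz": 0.1,"ax": 0.389,"ay": -0.389,"az": -0.554,"gripper": 0},
    {"dx": 0.318,"dy": 0.117,"dz": 0.073,"ax": 0.389,"ay": -0.389,"az": -0.554,"gripper": 0},
    {"dx": 0.309,"dy": 0.15,"dz": 0.043,"ax": 0.389,"ay": -0.389,"az": -0.554,"gripper": 0},
    {"dx": 0.295,"dy": 0.182,"dz": 0.01,"ax": 0.389,"ay": -0.389,"az": -0.554,"gripper": 0},
    {"dx": 0.276,"dy": 0.21,"dz": -0.022,"ax": 0.389,"ay": -0.389,"az": -0.554,"gripper": 0},
    {"dx": 0.25,"dy": 0.232,"dz": -0.055,"ax": 0.389,"ay": -0.389,"az": -0.554,"gripper": 0},
    {"dx": 0.223,"dy": 0.25,"dz": -0.087,"ax": 0.389,"ay": -0.389,"az": -0.554,"gripper": 0},
    {"dx": 0.19,"dy": 0.263,"dz": -0.12,"ax": 0.389,"ay": -0.389,"az": -0.554,"gripper": 0},
  ],
)

```text
clock: 12.95
eef_pos: [416.1, 131.6, 191.3]
eef_rot: [2.924, -0.312, 2.83]
wrist_force: [-0.1, 0.1, -0.0]
finger_gap: 94.5
finger_force: 0.0
```

>>> jog_arm(
  commands=[
    {"dx": 0.157,"dy": 0.27,"dz": -0.15,"ax": 0.389,"ay": -0.389,"az": -0.554,"gripper": 0},
    {"dx": 0.12,"dy": 0.274,"dz": -0.177,"ax": 0.389,"ay": -0.389,"az": -0.554,"gripper": 0},
    {"dx": 0.08,"dy": 0.27,"dz": -0.2,"ax": 0.389,"ay": -0.389,"az": -0.554,"gripper": 0},
    {"dx": 0.04,"dy": 0.262,"dz": -0.224,"ax": 0.389,"ay": -0.389,"az": -0.554,"gripper": 0},
    {"dx": 0,"dy": 0,"dz": 0,"ax": 0,"ay": 0,"az": 0,"gripper": 0},
  ],
)

```text
clock: 13.58
eef_pos: [414.0, 171.8, 230.4]
eef_rot: [-3.141, 0.001, -3.096]
wrist_force: [-0.3, -0.8, -0.2]
finger_gap: 94.2
finger_force: 0.0
```

```bash
python3 - <<'E'
from h import *
c=load('top')
print(ray(c,245,276.6,88),ray(c,215+181/6-.4,240+218/6-.4,99))
s=load('side'); P=[(533,245),(668,268),(640,415),(497,345)]
print([ray(s,295+(x-390)/5-.4,250+y/5-.4,88).round(1) for x,y in P]); print(ray(s,295+(586-390)/5-.4,250+290/5-.4,99))
up=np.array([0,0,1.])
a2=np.radians(182.3); R2=Rt([np.cos(a2),np.sin(a2),0],-up)
st=manip.read_state(); print(st['eef_pos'],st['eef_rot'],st['joints'].round(2))
x=plan([415,171,230],R2,1)
E
```

```text
[413.44646729 170.39472277  88.        ] [414.06334996 169.80673429  99.        ]
[array([443.9, 147.3,  88. ]), array([387.4, 142.3,  88. ]), array([379.3, 220.7,  88. ]), array([442. , 204.1,  88. ])]
[414.04432997 174.63651199  99.        ]
[414.02516128 171.77565246 230.38309851] [-3.14104499e+00  1.10873519e-03 -3.09615611e+00] [ 0.31  0.03  1.72 -0.    1.38 -1.3 ]
0 [-0.023, -0.02, 0.01, -0.003, 0.006, 0.03]
```

>>> jog_arm(
  commands=[
    {"dx": 0,"dy": 0,"dz": 0.5,"ax": 0,"ay": 0,"az": 0,"gripper": 0},
    {"dx": 0,"dy": 0,"dz": 1,"ax": 0,"ay": 0,"az": 0,"gripper": 0},
    {"dx": 0,"dy": 0,"dz": 1,"ax": 0,"ay": 0,"az": 0,"gripper": 0},
    {"dx": 0,"dy": 0,"dz": 1,"ax": 0,"ay": 0,"az": 0,"gripper": 0},
    {"dx": 0,"dy": 0,"dz": 0.7,"ax": 0,"ay": 0,"az": 0,"gripper": 0},
    {"dx": 0,"dy": 0,"dz": 0.28,"ax": 0,"ay": 0,"az": 0,"gripper": 0},
    {"dx": 0,"dy": 0,"dz": 0,"ax": 0,"ay": 0,"az": 0,"gripper": 0},
  ],
)

```text
clock: 14.45
eef_pos: [415.0, 169.4, 50.8]
eef_rot: [-3.141, -0.001, -3.102]
wrist_force: [-0.0, 0.0, 1.0]
finger_gap: 93.8
finger_force: 0.0
```

>>> jog_arm(
  commands=[
    {"dx": 0,"dy": 0,"dz": 0,"ax": 0,"ay": 0,"az": 0,"gripper": 1},
    {"dx": 0,"dy": 0,"dz": 0,"ax": 0,"ay": 0,"az": 0,"gripper": 1},
    {"dx": 0,"dy": 0,"dz": 0,"ax": 0,"ay": 0,"az": 0,"gripper": 1},
    {"dx": 0,"dy": 0,"dz": 0,"ax": 0,"ay": 0,"az": 0,"gripper": 1},
    {"dx": 0,"dy": 0,"dz": 0,"ax": 0,"ay": 0,"az": 0,"gripper": 1},
    {"dx": 0,"dy": 0,"dz": -0.5,"ax": 0,"ay": 0,"az": 0,"gripper": 1},
    {"dx": 0,"dy": 0,"dz": -0.9,"ax": 0,"ay": 0,"az": 0,"gripper": 1},
    {"dx": 0,"dy": 0,"dz": -0.9,"ax": 0,"ay": 0,"az": 0,"gripper": 1},
    {"dx": 0,"dy": 0,"dz": -0.7,"ax": 0,"ay": 0,"az": 0,"gripper": 1},
    {"dx": 0,"dy": 0,"dz": 0,"ax": 0,"ay": 0,"az": 0,"gripper": 1},
  ],
)

```text
clock: 15.7
eef_pos: [415.7, 169.8, 172.0]
eef_rot: [-3.141, 0.003, -3.101]
wrist_force: [0.2, -0.4, -5.1]
finger_gap: 59.4
finger_force: 30.0
```

```bash
python3 - <<'E'
from h import *
up=np.array([0,0,1.])
a2=np.radians(182.3); R2=Rt([np.cos(a2),np.sin(a2),0],-up)
st=manip.read_state(); print(st['eef_pos'],st['eef_rot'],st['joints'].round(2))
x=plan([493,-202,st['eef_pos'][2]],R2,12)
E
```

```text
[415.69698724 169.7950074  171.9519858 ] [-3.14078568e+00  2.94063627e-03 -3.10085553e+00] [ 0.31  0.08  1.81 -0.    1.25 -1.3 ]
0 [-0.129, -0.78, 0.001, -0.0, 0.001, 0.0]
1 [-0.129, -0.78, 0.001, -0.0, 0.001, 0.0]
2 [-0.129, -0.78, 0.001, -0.0, 0.001, 0.0]
3 [-0.129, -0.78, 0.001, -0.0, 0.001, 0.0]
4 [-0.13, -0.78, 0.001, -0.0, 0.001, 0.0]
5 [-0.13, -0.78, 0.001, -0.0, 0.001, 0.0]
6 [-0.13, -0.78, 0.001, -0.0, 0.001, 0.0]
7 [-0.13, -0.78, 0.0, -0.0, 0.001, 0.0]
8 [-0.13, -0.78, 0.0, -0.0, 0.001, 0.0]
9 [-0.13, -0.78, 0.0, -0.0, 0.001, 0.0]
10 [-0.13, -0.78, 0.0, -0.0, 0.001, 0.0]
11 [-0.13, -0.78, 0.0, -0.0, 0.001, 0.0]
```

>>> jog_arm(
  commands=[
    {"dx": -0.07,"dy": -0.4,"dz": 0,"ax": 0,"ay": 0,"az": 0,"gripper": 1},
    {"dx": -0.13,"dy": -0.78,"dz": 0,"ax": 0,"ay": 0,"az": 0,"gripper": 1},
    {"dx": -0.13,"dy": -0.78,"dz": 0,"ax": 0,"ay": 0,"az": 0,"gripper": 1},
    {"dx": -0.13,"dy": -0.78,"dz": 0,"ax": 0,"ay": 0,"az": 0,"gripper": 1},
    {"dx": -0.13,"dy": -0.78,"dz": 0,"ax": 0,"ay": 0,"az": 0,"gripper": 1},
    {"dx": -0.13,"dy": -0.78,"dz": 0,"ax": 0,"ay": 0,"az": 0,"gripper": 1},
    {"dx": -0.13,"dy": -0.78,"dz": 0,"ax": 0,"ay": 0,"az": 0,"gripper": 1},
    {"dx": -0.13,"dy": -0.78,"dz": 0,"ax": 0,"ay": 0,"az": 0,"gripper": 1},
    {"dx": -0.13,"dy": -0.78,"dz": 0,"ax": 0,"ay": 0,"az": 0,"gripper": 1},
    {"dx": -0.13,"dy": -0.78,"dz": 0,"ax": 0,"ay": 0,"az": 0,"gripper": 1},
  ],
)

```text
clock: 16.95
eef_pos: [476.0, -126.5, 169.7]
eef_rot: [-3.141, -0.002, -3.101]
wrist_force: [0.2, -0.4, -5.2]
finger_gap: 59.6
finger_force: 30.0
```

>>> jog_arm(
  commands=[
    {"dx": -0.13,"dy": -0.78,"dz": 0,"ax": 0,"ay": 0,"az": 0,"gripper": 1},
    {"dx": -0.13,"dy": -0.78,"dz": 0,"ax": 0,"ay": 0,"az": 0,"gripper": 1},
    {"dx": -0.1,"dy": -0.38,"dz": 0,"ax": 0,"ay": 0,"az": 0,"gripper": 1},
    {"dx": 0,"dy": 0,"dz": 1,"ax": 0,"ay": 0,"az": 0,"gripper": 1},
    {"dx": 0,"dy": 0,"dz": 0.9,"ax": 0,"ay": 0,"az": 0,"gripper": 1},
    {"dx": 0,"dy": 0,"dz": 0,"ax": 0,"ay": 0,"az": 0,"gripper": 1},
  ],
)

```text
clock: 17.7
eef_pos: [492.6, -201.1, 92.8]
eef_rot: [3.14, -0.005, -3.101]
wrist_force: [-0.2, -0.0, -4.2]
finger_gap: 60.1
finger_force: 30.0
```

```bash
python3 - <<'E'
from h import *
t=snap('top','top5.png');s=snap('side','side6.png')
r=lambda i,x,y,w,h,k:cv2.resize(i[y:y+h,x:x+w,::-1],None,fx=k,fy=k,interpolation=cv2.INTER_CUBIC)
cv2.imwrite('pics/c5.png',np.hstack([r(t['image'],335,190,80,100,5),r(s['image'],270,130,100,125,4)]))
print(manip.read_state()['eef_pos'])
E
```

```text
[ 494.72702147 -201.93505676   96.43796938]
```

View pics/c5.png

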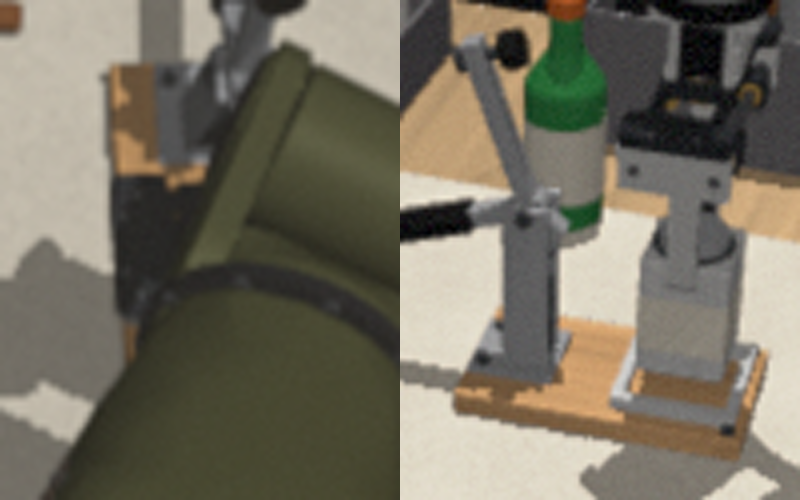

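```bash
python3 - <<'E'
from h import *
s=load('side')
f=lambda x,y,z:ray(s,270+(x-400)/4-.4,130+y/4-.4,z)[:2].round(1)
print('tin bot',f(638,365,44),f(727,378,44),'tin top',f(643,257,132),f(740,268,132))
print('fence +y outer top',f(612,392,28),f(738,408,28))
# expected projections into crop coords
c=np.array([493,-202.3]);a=np.radians(2.3);X=np.array([np.cos(a),np.sin(a)]);Y=np.array([-X[1],X[0]])
g=lambda p:((proj(s,p)+.4-[270,130])*4+[400,0]).round(0)
for nm,h,z in(('fence',43,28),('tin',30,44),('tintop',30,132)):
    print(nm,[g([*(c+X*i*h+Y*k*h),z]).tolist() for i,k in((1,1),(-1,1),(-1,-1),(1,-1))])
E
```

```text
tin bot [ 521.1 -175.9] [ 460.5 -181.1] tin top [ 520.7 -173.9] [ 458.4 -181.8]
fence +y outer top [ 534.7 -161.7] [ 449.5 -171.9]
fence [[611.0, 396.0], [736.0, 418.0], [760.0, 345.0], [641.0, 325.0]]
tin [[635.0, 369.0], [722.0, 384.0], [740.0, 334.0], [655.0, 320.0]]
tintop [[640.0, 259.0], [732.0, 274.0], [749.0, 226.0], [661.0, 212.0]]
```

The side view shows the tin over the nest, within about 2 mm of its centre. Lowering it.

>>> jog_arm(
  commands=[
    {"dx": -0.02,"dy": -0.03,"dz": 0.2,"ax": 0,"ay": 0,"az": 0,"gripper": 1},
    {"dx": 0,"dy": 0,"dz": 0.2,"ax": 0,"ay": 0,"az": 0,"gripper": 1},
    {"dx": 0,"dy": 0,"dz": 0.1,"ax": 0,"ay": 0,"az": 0,"gripper": 1},
    {"dx": 0,"dy": 0,"dz": 0,"ax": 0,"ay": 0,"az": 0,"gripper": 1},
    {"dx": 0,"dy": 0,"dz": 0,"ax": 0,"ay": 0,"az": 0,"gripper": 1},
  ],
)

```text
clock: 18.42
eef_pos: [495.5, -203.1, 75.9]
eef_rot: [-3.14, 0.001, -3.101]
wrist_force: [0.2, 0.3, -5.0]
finger_gap: 59.7
finger_force: 30.0
```

>>> jog_arm(
  commands=[
    {"dx": 0,"dy": 0,"dz": 0.06,"ax": 0,"ay": 0,"az": 0,"gripper": 1},
    {"dx": 0,"dy": 0,"dz": 0,"ax": 0,"ay": 0,"az": 0,"gripper": 1},
  ],
)

```text
clock: 18.68
eef_pos: [495.3, -203.0, 73.1]
eef_rot: [-3.141, 0.001, -3.101]
wrist_force: [0.3, -0.1, -5.3]
finger_gap: 59.8
finger_force: 30.0
```

>>> jog_arm(
  commands=[
    {"dx": 0,"dy": 0,"dz": 0.05,"ax": 0,"ay": 0,"az": 0,"gripper": 1},
    {"dx": 0,"dy": 0,"dz": 0,"ax": 0,"ay": 0,"az": 0,"gripper": 1},
  ],
)

```text
clock: 18.92
eef_pos: [495.3, -203.0, 71.1]
eef_rot: [-3.141, 0.001, -3.101]
wrist_force: [0.3, -0.9, -5.6]
finger_gap: 59.8
finger_force: 30.0
```

>>> jog_arm(
  commands=[
    {"dx": 0,"dy": 0,"dz": 0.04,"ax": 0,"ay": 0,"az": 0,"gripper": 1},
    {"dx": 0,"dy": 0,"dz": 0,"ax": 0,"ay": 0,"az": 0,"gripper": 1},
  ],
)

```text
clock: 19.18
eef_pos: [495.4, -203.0, 69.6]
eef_rot: [-3.14, 0.001, -3.101]
wrist_force: [-0.2, 0.3, -4.7]
finger_gap: 59.6
finger_force: 30.0
```

>>> jog_arm(
  commands=[
    {"dx": 0,"dy": 0,"dz": 0.04,"ax": 0,"ay": 0,"az": 0,"gripper": 1},
    {"dx": 0,"dy": 0,"dz": 0,"ax": 0,"ay": 0,"az": 0,"gripper": 1},
  ],
)

```text
clock: 19.42
eef_pos: [495.8, -203.0, 69.6]
eef_rot: [-3.14, 0.002, -3.101]
wrist_force: [-5.7, 4.1, 11.1]
finger_gap: 59.9
finger_force: 30.0
```

Seated. The force rose just as the underside reached the 18 mm floor. I'll release the tin and rise clear, then swing the clamp with closed fingertips from behind its arm.

>>> jog_arm(
  commands=[
    {"dx": 0,"dy": 0,"dz": -0.03,"ax": 0,"ay": 0,"az": 0,"gripper": 0.2},
    {"dx": 0,"dy": 0,"dz": 0,"ax": 0,"ay": 0,"az": 0,"gripper": 0},
    {"dx": 0,"dy": 0,"dz": 0,"ax": 0,"ay": 0,"az": 0,"gripper": 0},
    {"dx": 0,"dy": 0,"dz": 0,"ax": 0,"ay": 0,"az": 0,"gripper": 0},
    {"dx": 0,"dy": 0,"dz": -0.6,"ax": 0,"ay": 0,"az": 0,"gripper": 0},
    {"dx": 0,"dy": 0,"dz": -1,"ax": 0,"ay": 0,"az": 0,"gripper": 0},
    {"dx": 0,"dy": 0,"dz": -1,"ax": 0,"ay": 0,"az": 0,"gripper": 0},
    {"dx": 0,"dy": 0,"dz": -1,"ax": 0,"ay": 0,"az": 0,"gripper": 0},
    {"dx": 0,"dy": 0,"dz": -1,"ax": 0,"ay": 0,"az": 0,"gripper": 1},
    {"dx": 0,"dy": 0,"dz": -0.9,"ax": 0,"ay": 0,"az": 0,"gripper": 1},
  ],
)

```text
clock: 20.68
eef_pos: [495.1, -202.7, 290.8]
eef_rot: [-3.14, 0.001, -3.101]
wrist_force: [0.2, 0.5, -0.3]
finger_gap: 77.4
finger_force: 0.0
```

```bash
python3 - <<'E'
from h import *
up=np.array([0,0,1.])
a2=np.radians(182.3); R2=Rt([np.cos(a2),np.sin(a2),0],-up)
st=manip.read_state(); print(st['eef_pos'],st['eef_rot'],st['joints'].round(2))
p=st['eef_pos']
j=check(p,R2,[673,-196,290.],R2,7,st['joints']); j=check(np.array([673,-196,290.]),R2,[673,-196,225.],R2,3,j)
x=plan([673,-196,290],R2,6)
E
```

```text
[ 495.12254204 -202.72911144  290.79270304] [-3.14010907e+00  1.28956352e-03 -3.10087755e+00] [-0.46  0.21  1.39 -0.    1.54 -2.07]
end j [-0.34  0.63  0.81  0.    1.7  -1.95] maxstep [0.021 0.07  0.107 0.001 0.037 0.022] err 0.0
end j [-0.34  0.64  0.94 -0.    1.56 -1.95] maxstep [0.    0.005 0.05  0.    0.049 0.   ] err 0.0
0 [-0.742, -0.002, 0.004, -0.001, 0.001, 0.001]
1 [-0.742, -0.002, 0.004, -0.001, 0.001, 0.001]
2 [-0.742, -0.002, 0.004, -0.001, 0.001, 0.001]
3 [-0.742, -0.002, 0.004, -0.001, 0.001, 0.001]
4 [-0.742, -0.002, 0.004, -0.001, 0.001, 0.001]
5 [-0.742, -0.002, 0.003, -0.001, 0.001, 0.001]
```

>>> jog_arm(
  commands=[
    {"dx": -0.3,"dy": 0,"dz": -0.25,"ax": 0,"ay": 0,"az": 0,"gripper": 1},
    {"dx": -0.8,"dy": 0,"dz": 0,"ax": 0,"ay": 0,"az": 0,"gripper": 1},
    {"dx": -0.8,"dy": 0,"dz": 0,"ax": 0,"ay": 0,"az": 0,"gripper": 1},
    {"dx": -0.8,"dy": 0,"dz": 0,"ax": 0,"ay": 0,"az": 0,"gripper": 1},
    {"dx": -0.8,"dy": 0,"dz": 0,"ax": 0,"ay": 0,"az": 0,"gripper": 1},
    {"dx": -0.8,"dy": 0,"dz": 0,"ax": 0,"ay": 0,"az": 0,"gripper": 1},
    {"dx": -0.2,"dy": 0,"dz": 0,"ax": 0,"ay": 0,"az": 0,"gripper": 1},
    {"dx": 0,"dy": 0,"dz": 0,"ax": 0,"ay": 0,"az": 0,"gripper": 1},
  ],
)

```text
clock: 21.68
eef_pos: [674.9, -195.5, 298.9]
eef_rot: [-3.141, 0.0, -3.101]
wrist_force: [-0.1, -0.2, 0.0]
finger_gap: 0.7
finger_force: 0.0
```

```bash
python3 - <<'E'
from h import *
s=snap('side','side7.png');t=snap('top','top6.png')
r=lambda i,x,y,w,h,k:cv2.resize(i[y:y+h,x:x+w,::-1],None,fx=k,fy=k,interpolation=cv2.INTER_CUBIC)
cv2.imwrite('pics/c6.png',np.hstack([r(t['image'],335,160,100,125,4),r(s['image'],260,90,100,125,4)[:,:],]))
st=manip.read_state();print(st['eef_pos'],st['finger_gap'])
f=lambda p:((proj(s,p)+.4-[260,90])*4+[400,0]).round(0)
print(f(st['eef_pos']),f([603,-198,140]),f([642,-196.5,255]))
E
```

```text
[ 674.41796451 -195.65104646  299.88413846] 0.7351653970136177
[463. 124.] [574. 366.] [515. 198.]
```

View pics/c6.png

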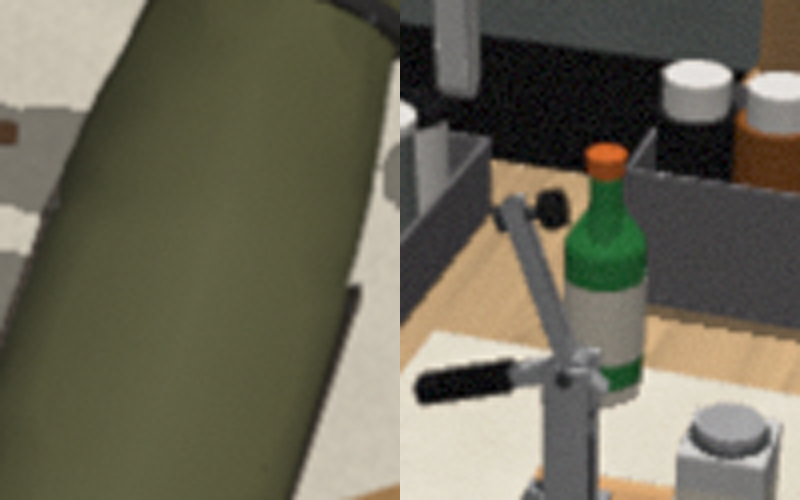

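The side crop shows the tin in the nest with its lid proud. The clamp arm is upright with a small nub at its back (500,218), and the closed fingers at (460,60) are behind it. I'll shift 8 mm further back, go down behind the arm and push it over.

>>> jog_arm(
  commands=[
    {"dx": -0.2,"dy": 0,"dz": 0,"ax": 0,"ay": 0,"az": 0,"gripper": 1},
    {"dx": 0,"dy": 0,"dz": 0.7,"ax": 0,"ay": 0,"az": 0,"gripper": 1},
    {"dx": 0,"dy": 0,"dz": 0.8,"ax": 0,"ay": 0,"az": 0,"gripper": 1},
    {"dx": 0,"dy": 0,"dz": 0.45,"ax": 0,"ay": 0,"az": 0,"gripper": 1},
    {"dx": 0,"dy": 0,"dz": 0,"ax": 0,"ay": 0,"az": 0,"gripper": 1},
  ],
)

```text
clock: 22.4
eef_pos: [682.1, -195.3, 221.0]
eef_rot: [-3.141, -0.001, -3.101]
wrist_force: [-0.8, 0.6, 0.7]
finger_gap: 0.5
finger_force: 0.0
```

>>> jog_arm(
  commands=[
    {"dx": 0.3,"dy": 0,"dz": 0,"ax": 0,"ay": 0,"az": 0,"gripper": 1},
    {"dx": 0.3,"dy": 0,"dz": 0,"ax": 0,"ay": 0,"az": 0,"gripper": 1},
    {"dx": 0.3,"dy": 0,"dz": 0,"ax": 0,"ay": 0,"az": 0,"gripper": 1},
    {"dx": 0.3,"dy": 0,"dz": 0,"ax": 0,"ay": 0,"az": 0,"gripper": 1},
  ],
)

```text
clock: 22.9
eef_pos: [637.2, -197.4, 226.4]
eef_rot: [-3.137, 0.012, -3.1]
wrist_force: [13.1, -1.6, 10.5]
finger_gap: 0.4
finger_force: 6.3
```

>>> jog_arm(
  commands=[
    {"dx": 0.4,"dy": 0,"dz": 0,"ax": 0,"ay": 0,"az": 0,"gripper": 1},
    {"dx": 0.4,"dy": 0,"dz": 0,"ax": 0,"ay": 0,"az": 0,"gripper": 1},
    {"dx": 0.4,"dy": 0,"dz": 0,"ax": 0,"ay": 0,"az": 0,"gripper": 1},
    {"dx": 0.4,"dy": 0,"dz": 0,"ax": 0,"ay": 0,"az": 0,"gripper": 1},
  ],
)

```text
clock: 23.4
eef_pos: [571.5, -199.9, 223.3]
eef_rot: [-3.139, 0.005, -3.101]
wrist_force: [6.5, 0.4, -1.0]
finger_gap: 0.9
finger_force: 2.2
```

>>> jog_arm(
  commands=[
    {"dx": 0.4,"dy": 0,"dz": 0,"ax": 0,"ay": 0,"az": 0,"gripper": 1},
    {"dx": 0.4,"dy": 0,"dz": 0,"ax": 0,"ay": 0,"az": 0,"gripper": 1},
    {"dx": 0,"dy": 0,"dz": 0,"ax": 0,"ay": 0,"az": 0,"gripper": 1},
    {"dx": 0,"dy": 0,"dz": 0,"ax": 0,"ay": 0,"az": 0,"gripper": 1},
  ],
)

```text
clock: 23.9
eef_pos: [539.5, -201.3, 223.0]
eef_rot: [-3.139, 0.002, -3.101]
wrist_force: [-4.6, -0.4, 9.3]
finger_gap: 0.4
finger_force: 4.7
```

```bash
python3 - <<'E'
from h import *
s=snap('side','side8.png')
r=lambda i,x,y,w,h,k:cv2.resize(i[y:y+h,x:x+w,::-1],None,fx=k,fy=k,interpolation=cv2.INTER_CUBIC)
cv2.imwrite('pics/c7.png',r(s['image'],250,110,130,140,4))
st=manip.read_state();print(st['eef_pos'],st['wrist_force'])
E
```

```text
[ 539.55618234 -201.38353315  222.99409323] [-6.11936205 -0.09842596 10.3424037 ]
```

View pics/c7.png

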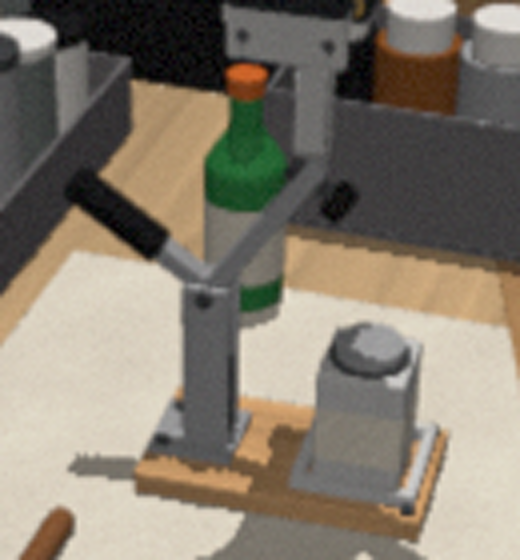

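The arm is over centre at about 45°, with the fingertip resting on its end. I'll lift a little to let the spring take it.

>>> jog_arm(
  commands=[
    {"dx": 0,"dy": 0,"dz": -0.3,"ax": 0,"ay": 0,"az": 0,"gripper": 1},
    {"dx": 0,"dy": 0,"dz": 0,"ax": 0,"ay": 0,"az": 0,"gripper": 1},
    {"dx": 0,"dy": 0,"dz": 0,"ax": 0,"ay": 0,"az": 0,"gripper": 1},
  ],
)

```text
clock: 24.32
eef_pos: [539.4, -201.0, 233.2]
eef_rot: [-3.14, 0.001, -3.101]
wrist_force: [0.2, -0.3, -0.7]
finger_gap: 0.6
finger_force: 0.0
```

```bash
python3 - <<'E'
from h import *
s=snap('side','side9.png')
st=manip.read_state();print(st['eef_pos'],st['wrist_force'])
r=lambda i,x,y,w,h,k:cv2.resize(i[y:y+h,x:x+w,::-1],None,fx=k,fy=k,interpolation=cv2.INTER_CUBIC)
cv2.imwrite('pics/c8.png',r(s['image'],250,110,130,140,4))
f=lambda p:((proj(s,p)+.4-[250,110])*4).round(0)
print(f(st['eef_pos']-[0,0,8]),f([603,-198,140]))
E
```

```text
[ 539.28671469 -200.966444    233.04978145] [0.63242667 0.42383839 0.25939328]
[312. 184.] [214. 286.]
```

View pics/c8.png

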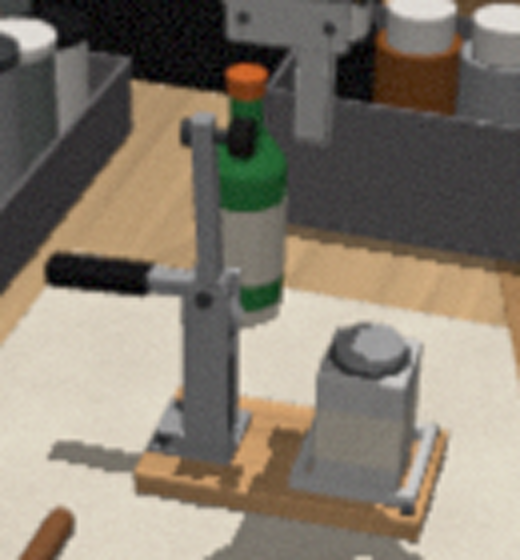

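The arm swung back open. The fingertip had ridden over its end while the spring was still opening it, because the fingertips sit higher than I assumed. No harm done. I'll retry lower on the arm and push further.

>>> jog_arm(
  commands=[
    {"dx": 0,"dy": 0,"dz": -0.9,"ax": 0,"ay": 0,"az": 0,"gripper": 1},
    {"dx": 0,"dy": 0,"dz": -0.9,"ax": 0,"ay": 0,"az": 0,"gripper": 1},
    {"dx": -0.5,"dy": 0,"dz": 0,"ax": 0,"ay": 0,"az": 0,"gripper": 1},
    {"dx": -0.9,"dy": 0,"dz": 0,"ax": 0,"ay": 0,"az": 0,"gripper": 1},
    {"dx": -0.9,"dy": 0,"dz": 0,"ax": 0,"ay": 0,"az": 0,"gripper": 1},
    {"dx": -0.9,"dy": 0,"dz": 0,"ax": 0,"ay": 0,"az": 0,"gripper": 1},
    {"dx": -0.4,"dy": 0,"dz": 0,"ax": 0,"ay": 0,"az": 0,"gripper": 1},
    {"dx": 0,"dy": 0,"dz": 0,"ax": 0,"ay": 0,"az": 0,"gripper": 1},
  ],
)

```text
clock: 25.38
eef_pos: [683.5, -194.9, 303.8]
eef_rot: [-3.141, -0.001, -3.1]
wrist_force: [-0.1, 0.7, -0.3]
finger_gap: 0.2
finger_force: 0.0
```

```bash
cat >> h.py <<'E'
def ascii(c,x0,y0,x1,y1,st=2):
    g=c['image'][y0:y1:st,x0:x1:st].astype(int).max(2)
    for i,r in enumerate(g): print(y0+i*st,''.join('#' if v<45 else '+' if v<100 else '.' if v<150 else ' ' for v in r))
E
python3 - <<'E'
from h import *
s=snap('side','side10.png');print(manip.read_state()['eef_pos'])
ascii(s,256,120,340,205)
E
```

```text
[ 682.94144138 -195.04227507  304.49179494]
120     +##+#############################+++++
122   ..++..#########################+########
124 ...+....++++++###################+########
126 ++++....++++.+############.  .##++########
128 ++++....+++.++###########.     +++########
130 ++++....+++++...++#######+.  .++++########
132 ++++....++++++       .++#+....++++########
134 ++++.....+++++            +..+++++++++++##
136 ++++....++++++            ++++++++++++++++
138 ++++...+++++++     .##+   ++++++++++++++++
140 +++++..+++++++ ... +###.  ++++++++++++++++
142 +++++.+++++++++++++####. .++++++++++++++++
144 +++++++++++++ ++++#+###. .++++++++++++++++
146 ++++++++++++. +++++ ##+..+++++.+++++++++++
148 +++++++++++.    +++.   ...++++..++++++++++
150 +++++++++++     .++.   ...+++....+++++++++
152 ++++++++++      .+++   +........++++++++++
154 .++++++++        +++.  +++....++++++++++++
156 ++++++++.        .+++  +++++++++++++++++++
158 +++++++.          +++  +++++++++++++++++++
160 +++++++           +++. +++++++++++++++++++
162 ++++++            .+++ ..+++++...+++++++++
164 +++++.            
[... 261 characters left out ...]
76 .                    ++..........         
178                      .+..........         
180              ..+.   .+++..+....++         
182       ..++#####+ ..++++. ..+++++.         
184     .###########++++++#+++..++++.         
186     ############+.. ++++++..+++.          
188     +########++.    +++++++.....          
190     .+++.           +++++++...            
192                     .+++.++               
194                     +++++++               
196                     .++.+++            .  
198                     .++++++           .+. 
200                     .+++.++            ++.
202                     .+++.++             ++
204                     .++++++          ..
```

Fully back again. Down to 190 mm and push.

>>> jog_arm(
  commands=[
    {"dx": 0,"dy": 0,"dz": 0.6,"ax": 0,"ay": 0,"az": 0,"gripper": 1},
    {"dx": 0,"dy": 0,"dz": 1,"ax": 0,"ay": 0,"az": 0,"gripper": 1},
    {"dx": 0,"dy": 0,"dz": 0.9,"ax": 0,"ay": 0,"az": 0,"gripper": 1},
    {"dx": 0,"dy": 0,"dz": 0.35,"ax": 0,"ay": 0,"az": 0,"gripper": 1},
    {"dx": 0,"dy": 0,"dz": 0,"ax": 0,"ay": 0,"az": 0,"gripper": 1},
    {"dx": 0.4,"dy": 0,"dz": 0,"ax": 0,"ay": 0,"az": 0,"gripper": 1},
    {"dx": 0.4,"dy": 0,"dz": 0,"ax": 0,"ay": 0,"az": 0,"gripper": 1},
    {"dx": 0.3,"dy": 0,"dz": 0,"ax": 0,"ay": 0,"az": 0,"gripper": 1},
  ],
)

```text
clock: 26.42
eef_pos: [641.6, -197.4, 196.7]
eef_rot: [-3.137, 0.012, -3.1]
wrist_force: [13.1, -0.4, 11.1]
finger_gap: 0.5
finger_force: 6.6
```

>>> jog_arm(
  commands=[
    {"dx": 0.3,"dy": 0,"dz": 0,"ax": 0,"ay": 0,"az": 0,"gripper": 1},
    {"dx": 0.3,"dy": 0,"dz": 0,"ax": 0,"ay": 0,"az": 0,"gripper": 1},
    {"dx": 0.3,"dy": 0,"dz": 0,"ax": 0,"ay": 0,"az": 0,"gripper": 1},
    {"dx": 0.3,"dy": 0,"dz": 0,"ax": 0,"ay": 0,"az": 0,"gripper": 1},
  ],
)

```text
clock: 26.92
eef_pos: [593.0, -199.2, 194.2]
eef_rot: [-3.138, 0.008, -3.101]
wrist_force: [12.7, -0.4, -5.3]
finger_gap: 0.4
finger_force: 4.6
```

>>> jog_arm(
  commands=[
    {"dx": 0.3,"dy": 0,"dz": 0,"ax": 0,"ay": 0,"az": 0,"gripper": 1},
    {"dx": 0.3,"dy": 0,"dz": 0,"ax": 0,"ay": 0,"az": 0,"gripper": 1},
    {"dx": 0.3,"dy": 0,"dz": 0,"ax": 0,"ay": 0,"az": 0,"gripper": 1},
  ],
)

```text
clock: 27.3
eef_pos: [555.2, -200.7, 193.0]
eef_rot: [-3.139, 0.003, -3.101]
wrist_force: [-0.4, 0.8, 0.2]
finger_gap: -0.1
finger_force: 0.0
```

```bash
python3 - <<'E'
from h import *
s=snap('side','side11.png');print(manip.read_state()['eef_pos'])
ascii(s,256,120,360,205)
E
```

```text
[ 554.00818968 -200.75589034  192.76036591]
120     ###+############################+#+#####+.......
122   ..++..##############################+#####+.......
124 ..++....++++++#######+.++++##########++#####++++....
126 ++++....++++.+#######+.........++++#++######++++++++
128 ++++....++++++########...............#######++++++++
130 ++++....+++++...++####.++............#######++++++++
132 ++++....++++++      ....+.........++.#######++++++++
134 ++++....++++++        ............++.+++####++++++++
136 ++++....++++++           .+..........+++++++++++++++
138 ++++...+++++++            +++++......+++++++++++++.+
140 +++++..+++++++            +++++....+++++++++++++++++
142 +++++.++++++++           .+++++....+++++++++++++++++
144 +++++++++++++            ++++++....+++++++++++++++++
146 ++++++++++++.           .+++++.....+++++++++++++++++
148 +++++++++##.           ..+++++.....+++++++++++++++++
150 ++++++++###.           +..+++......+++++++++++++++++
152 +++++++#####.          ++..........++#++++++++++++++
154 ++++++#######.         +++++++....++#+++++++++++++++
156 +++++++#######.        +++
[... 692 characters left out ...]
                  
182                     .... .++++++.                   
184                     ++#+++++++++.                   
186                     +++++++++++.                    
188                     ++++++++....                    
190                     +++++++...                      
192                     .++++++            .            
194                     +++++++            .            
196                     +++++++           .+++.         
198                     +++++++           ++++.    ..   
200                     +++++++          .+++++....+..  
202                     .++++++          ..+++++++++ .  
204                     +++++++          .....++..  ..
```

Force is now near zero, so it's at the over-centre point. Push on.

>>> jog_arm(
  commands=[
    {"dx": 0.25,"dy": 0,"dz": 0,"ax": 0,"ay": 0,"az": 0,"gripper": 1},
    {"dx": 0.25,"dy": 0,"dz": 0,"ax": 0,"ay": 0,"az": 0,"gripper": 1},
    {"dx": 0.1,"dy": 0,"dz": 0,"ax": 0,"ay": 0,"az": 0,"gripper": 1},
    {"dx": 0,"dy": 0,"dz": 0,"ax": 0,"ay": 0,"az": 0,"gripper": 1},
    {"dx": 0,"dy": 0,"dz": 0,"ax": 0,"ay": 0,"az": 0,"gripper": 1},
    {"dx": 0,"dy": 0,"dz": 0,"ax": 0,"ay": 0,"az": 0,"gripper": 1},
  ],
)

```text
clock: 28.1
eef_pos: [531.4, -201.4, 191.2]
eef_rot: [-3.14, 0.001, -3.101]
wrist_force: [-0.7, -0.2, 0.6]
finger_gap: 0.3
finger_force: 0.0
```

```bash
python3 - <<'E'
from h import *
s=snap('side','side12.png');print(manip.read_state()['eef_pos'])
ascii(s,256,120,366,215)
E
```

```text
[ 531.36442767 -201.37134119  191.17838951]
120     +##+#####################+################+........
122   ..++..+##################################+##.........
124 ..++....++++++#############################+#+++....+++
126 ++++....++++++############..++++##########++#++++++++++
128 ++++....+++++############. .......+++++##++#+++++++++++
130 ++++....++++++..++#######+................##+++++++++++
132 ++++....++++++      ..++#+..++............##+++++++++++
134 ++++....++++++            +..+.........++.##+++++++++++
136 ++++....++++++            +............++.+++++++++++++
138 ++++...+++++++            ++++++..........+++++++++++++
140 +++++..+++++++        ..  ++++++++++......+++++++++++++
142 +++++.++++++++       .###.++++++++++...++++++++++++++++
144 +++++++++++++        ####+++++++++++...++++++++++++++++
146 ++++++++++++.        ####+++++.+++++...++++++++++++++++
148 +++++++++++.         ####+++++..++++...++++++++++++++++
150 +++++++++++          ####++++..+++++...++++++++++++++++
152 ++++++++++           ####+.....+++++...++++++++++++++++
154 +++++++++            ####+++++++
[... 1117 characters left out ...]
           +++++++            ...####         
194                     +++++++            +++####.        
196                     +++++++           ++++####..       
198                     +++++++           ++++###+ ...     
200                     .++++++          .+++++++..+..     
202                     +++++++          ..++++++++...     
204                     +++++++          .....++++. +      
206                     .++++++          ...........+      
208                     +++++++          ...........+      
210                    ++++++++         ............+      
212                   ..+++++++          ...........+      
214                    .+++++++ .       .............
```

The clamp is shut with its foot on the lid. I'll press gently down on the clamp arm to be sure the lid is fully home.

>>> jog_arm(
  commands=[
    {"dx": 0.25,"dy": 0,"dz": 0.4,"ax": 0,"ay": 0,"az": 0,"gripper": 1},
    {"dx": 0,"dy": 0,"dz": 0.35,"ax": 0,"ay": 0,"az": 0,"gripper": 1},
    {"dx": 0,"dy": 0,"dz": 0,"ax": 0,"ay": 0,"az": 0,"gripper": 1},
  ],
)

```text
clock: 28.52
eef_pos: [521.1, -201.7, 160.3]
eef_rot: [-3.141, -0.001, -3.101]
wrist_force: [0.0, 0.6, 0.9]
finger_gap: 0.3
finger_force: 0.0
```

>>> jog_arm(
  commands=[
    {"dx": 0,"dy": 0,"dz": 0.1,"ax": 0,"ay": 0,"az": 0,"gripper": 1},
    {"dx": 0,"dy": 0,"dz": 0,"ax": 0,"ay": 0,"az": 0,"gripper": 1},
  ],
)

```text
clock: 28.78
eef_pos: [521.5, -201.9, 157.3]
eef_rot: [-3.14, 0.001, -3.101]
wrist_force: [0.3, -0.7, -0.4]
finger_gap: 0.6
finger_force: 0.0
```

>>> jog_arm(
  commands=[
    {"dx": 0,"dy": 0,"dz": 0.08,"ax": 0,"ay": 0,"az": 0,"gripper": 1},
    {"dx": 0,"dy": 0,"dz": 0,"ax": 0,"ay": 0,"az": 0,"gripper": 1},
  ],
)

```text
clock: 29.02
eef_pos: [521.3, -201.8, 154.0]
eef_rot: [-3.14, 0.001, -3.101]
wrist_force: [-0.7, 0.2, 0.2]
finger_gap: 0.5
finger_force: 0.0
```

>>> jog_arm(
  commands=[
    {"dx": 0,"dy": 0,"dz": 0.08,"ax": 0,"ay": 0,"az": 0,"gripper": 1},
    {"dx": 0,"dy": 0,"dz": 0,"ax": 0,"ay": 0,"az": 0,"gripper": 1},
  ],
)

```text
clock: 29.28
eef_pos: [521.2, -201.8, 150.6]
eef_rot: [-3.141, 0.0, -3.101]
wrist_force: [0.4, -0.7, 0.9]
finger_gap: 0.5
finger_force: 0.0
```

>>> jog_arm(
  commands=[
    {"dx": 0,"dy": 0,"dz": 0.08,"ax": 0,"ay": 0,"az": 0,"gripper": 1},
    {"dx": 0,"dy": 0,"dz": 0,"ax": 0,"ay": 0,"az": 0,"gripper": 1},
  ],
)

```text
clock: 29.52
eef_pos: [521.2, -201.8, 147.4]
eef_rot: [-3.141, 0.0, -3.101]
wrist_force: [-0.1, 0.0, -0.7]
finger_gap: 0.2
finger_force: 0.0
```

>>> jog_arm(
  commands=[
    {"dx": 0,"dy": 0,"dz": 0.12,"ax": 0,"ay": 0,"az": 0,"gripper": 1},
    {"dx": 0,"dy": 0,"dz": 0,"ax": 0,"ay": 0,"az": 0,"gripper": 1},
  ],
)

```text
clock: 29.78
eef_pos: [521.1, -201.8, 142.4]
eef_rot: [-3.141, 0.0, -3.101]
wrist_force: [-0.2, 0.8, -0.1]
finger_gap: 0.8
finger_force: 0.0
```

>>> jog_arm(
  commands=[
    {"dx": 0,"dy": 0,"dz": 0.08,"ax": 0,"ay": 0,"az": 0,"gripper": 1},
    {"dx": 0,"dy": 0,"dz": 0,"ax": 0,"ay": 0,"az": 0,"gripper": 1},
  ],
)

```text
clock: 30.02
eef_pos: [521.2, -201.8, 139.4]
eef_rot: [-3.141, 0.0, -3.101]
wrist_force: [0.6, 0.4, -0.2]
finger_gap: 0.8
finger_force: 0.0
```

>>> jog_arm(
  commands=[
    {"dx": 0,"dy": 0,"dz": 0.06,"ax": 0,"ay": 0,"az": 0,"gripper": 1},
    {"dx": 0,"dy": 0,"dz": 0,"ax": 0,"ay": 0,"az": 0,"gripper": 1},
  ],
)

```text
clock: 30.28
eef_pos: [521.2, -201.8, 137.1]
eef_rot: [-3.141, 0.001, -3.101]
wrist_force: [0.3, 0.4, 0.1]
finger_gap: 0.6
finger_force: 0.0
```

>>> jog_arm(
  commands=[
    {"dx": 0,"dy": 0,"dz": 0.06,"ax": 0,"ay": 0,"az": 0,"gripper": 1},
    {"dx": 0,"dy": 0,"dz": 0,"ax": 0,"ay": 0,"az": 0,"gripper": 1},
  ],
)

```text
clock: 30.52
eef_pos: [521.2, -201.9, 134.7]
eef_rot: [-3.14, 0.001, -3.101]
wrist_force: [0.1, -0.1, 1.1]
finger_gap: 0.4
finger_force: 0.0
```

```bash
python3 - <<'E'
from h import *
s=snap('side','side13.png');st=manip.read_state();print(st['eef_pos'],st['wrist_force'])
f=lambda p:(proj(s,p)).round(0)
print('tcp',f(st['eef_pos']),'arm',f([521,-201,150]))
ascii(s,300,140,366,205,1)
E
```

```text
[ 521.27241239 -201.86443514  134.81589974] [ 0.00609187 -0.0721904  -0.66606256]
tcp [333. 187.] arm [333. 183.]
140 ....   ++++++++++##+######+++#####+################+++++++++++++++
141 +++++. +++++++++##########++#######################+++++++++++++++
142 #####+.++++++++####################################+++++++++++++++
143 #####+++++++++++##################################++++++++++++++++
144 #####+++++++++#+##################################++++++++++++++++
145 ######++++++++###+####+################++#++++####++++++++++++++++
146 ######++++++++######++################++#+##+++##+++++++++++++++++
147 ######++++++++###################++#########+++##+++++++++++++++++
148 ######++++++++##############################+++#++++++++++++++++++
149 ######+++++++.+++###########################++#+++++++++++++++++++
150 ######+.+++++..+.+++++++###################+++#+++++++++++++++++++
151 ######+....+..........+.+++++++############++##+++++++++++++++++++
152 ######+......................+..++++++####++++++++++++++++++++++++
153 ######+................................+.++++++++++++++++++
[... 2916 characters left out ...]
  
195 +++++++++.                      .++++++########+...               
196 +++++++++.                      +++++++########+. ..              
197 +++++++++.                     .+++++++########+  ..  .           
198 +++++++++.                     .++++++++#######+. .+. .           
199 +++++++++.                    ..+++++++++++++++++.++...           
200 +++++++++.                    ..+#++++++++++++++++++...           
201 +++++++#+.                    ..+++++++++++++++++++. ..           
202 +++++++++.                   .....+++++++++++++++++...            
203 +++++++++.                   .......+++++++++++++.....            
204 +++++++++.                   ...........++++++......+.
```

>>> jog_arm(
  commands=[
    {"dx": 0,"dy": 0,"dz": 0.06,"ax": 0,"ay": 0,"az": 0,"gripper": 1},
    {"dx": 0,"dy": 0,"dz": 0,"ax": 0,"ay": 0,"az": 0,"gripper": 1},
  ],
)

```text
clock: 30.82
eef_pos: [521.2, -201.8, 132.3]
eef_rot: [-3.141, 0.001, -3.101]
wrist_force: [0.6, -0.0, 0.3]
finger_gap: 0.5
finger_force: 0.0
```

>>> jog_arm(
  commands=[
    {"dx": 0,"dy": 0,"dz": 0.05,"ax": 0,"ay": 0,"az": 0,"gripper": 1},
    {"dx": 0,"dy": 0,"dz": 0,"ax": 0,"ay": 0,"az": 0,"gripper": 1},
  ],
)

```text
clock: 31.08
eef_pos: [521.2, -201.9, 130.3]
eef_rot: [-3.14, 0.001, -3.101]
wrist_force: [-0.1, -0.0, -0.4]
finger_gap: 0.4
finger_force: 0.0
```

>>> jog_arm(
  commands=[
    {"dx": 0,"dy": 0,"dz": 0.05,"ax": 0,"ay": 0,"az": 0,"gripper": 1},
    {"dx": 0,"dy": 0,"dz": 0,"ax": 0,"ay": 0,"az": 0,"gripper": 1},
  ],
)

```text
clock: 31.32
eef_pos: [521.5, -202.0, 129.3]
eef_rot: [-3.14, 0.002, -3.101]
wrist_force: [-2.6, 0.4, 7.3]
finger_gap: 0.6
finger_force: 3.8
```

>>> jog_arm(
  commands=[
    {"dx": 0,"dy": 0,"dz": 0.05,"ax": 0,"ay": 0,"az": 0,"gripper": 1},
    {"dx": 0,"dy": 0,"dz": 0,"ax": 0,"ay": 0,"az": 0,"gripper": 1},
    {"dx": 0,"dy": 0,"dz": 0,"ax": 0,"ay": 0,"az": 0,"gripper": 1},
  ],
)

```text
clock: 31.7
eef_pos: [521.6, -202.0, 129.0]
eef_rot: [-3.139, 0.003, -3.101]
wrist_force: [-9.4, 4.2, 24.7]
finger_gap: 0.3
finger_force: 11.8
```

24.7 N on the clamp arm moves nothing further, so the lid is home. Next I'll rise and push the handle back from the nest side.

>>> jog_arm(
  commands=[
    {"dx": 0,"dy": 0,"dz": -0.5,"ax": 0,"ay": 0,"az": 0,"gripper": 1},
    {"dx": 0,"dy": 0,"dz": -0.9,"ax": 0,"ay": 0,"az": 0,"gripper": 1},
    {"dx": 0,"dy": 0,"dz": -0.55,"ax": 0,"ay": 0,"az": 0,"gripper": 1},
    {"dx": -0.7,"dy": 0,"dz": 0,"ax": 0,"ay": 0,"az": 0,"gripper": 1},
    {"dx": -0.6,"dy": 0,"dz": 0,"ax": 0,"ay": 0,"az": 0,"gripper": 1},
    {"dx": 0,"dy": 0,"dz": 0,"ax": 0,"ay": 0,"az": 0,"gripper": 1},
  ],
)

```text
clock: 32.45
eef_pos: [573.8, -199.5, 203.8]
eef_rot: [-3.141, 0.0, -3.1]
wrist_force: [-0.3, -0.4, -0.5]
finger_gap: 0.5
finger_force: 0.0
```

>>> jog_arm(
  commands=[
    {"dx": -0.3,"dy": 0,"dz": 0.04,"ax": 0,"ay": 0,"az": 0,"gripper": 1},
    {"dx": -0.3,"dy": 0,"dz": 0.04,"ax": 0,"ay": 0,"az": 0,"gripper": 1},
    {"dx": -0.3,"dy": 0,"dz": 0.04,"ax": 0,"ay": 0,"az": 0,"gripper": 1},
  ],
)

```text
clock: 32.83
eef_pos: [608.8, -198.5, 201.2]
eef_rot: [-3.14, -0.0, -3.101]
wrist_force: [-11.2, 0.5, 10.3]
finger_gap: 0.3
finger_force: 6.7
```

>>> jog_arm(
  commands=[
    {"dx": -0.3,"dy": 0,"dz": 0.06,"ax": 0,"ay": 0,"az": 0,"gripper": 1},
    {"dx": -0.3,"dy": 0,"dz": 0.08,"ax": 0,"ay": 0,"az": 0,"gripper": 1},
    {"dx": -0.3,"dy": 0,"dz": 0.1,"ax": 0,"ay": 0,"az": 0,"gripper": 1},
  ],
)

```text
clock: 33.2
eef_pos: [644.2, -197.0, 189.5]
eef_rot: [-3.141, -0.003, -3.101]
wrist_force: [-8.3, -0.4, 0.2]
finger_gap: 0.3
finger_force: 3.3
```

>>> jog_arm(
  commands=[
    {"dx": -0.3,"dy": 0,"dz": 0.1,"ax": 0,"ay": 0,"az": 0,"gripper": 1},
    {"dx": -0.3,"dy": 0,"dz": 0.1,"ax": 0,"ay": 0,"az": 0,"gripper": 1},
    {"dx": -0.25,"dy": 0,"dz": 0.08,"ax": 0,"ay": 0,"az": 0,"gripper": 1},
    {"dx": 0,"dy": 0,"dz": 0,"ax": 0,"ay": 0,"az": 0,"gripper": 1},
    {"dx": 0,"dy": 0,"dz": 0,"ax": 0,"ay": 0,"az": 0,"gripper": 1},
  ],
)

```text
clock: 33.83
eef_pos: [679.0, -195.5, 179.2]
eef_rot: [-3.14, 0.001, -3.101]
wrist_force: [0.2, -0.1, -0.0]
finger_gap: 0.2
finger_force: 0.0
```

```bash
python3 - <<'E'
from h import *
s=snap('side','side14.png');st=manip.read_state();print(st['eef_pos'],st['wrist_force'])
ascii(s,256,120,366,215)
E
```

```text
[ 678.98278444 -195.45394045  179.33665037] [-0.74425218  0.62805454 -0.2120082 ]
120 ###########+++#######################+++++##...........
122 ###########++.###################+##########+..........
124 ...+++####+#+####################.##########++++.....++
126 ..........++++############.  .##++##########+++++++++++
128 ..........++++###########.     +++##########+++++++++++
130 .......++..++...++#######+.   ++++##########+++++++++++
132 ........+..+++       .++++....++++##########+++++++++++
134 ..........++++            +..+++++++++++####+++++++++++
136 ++++.......+++            ++++++++++++++++++.++++++++++
138 ++++......++++   . .##+   ++++++++++++++++++++++++..+++
140 +++++.....+.++ +++ +###.  +++++++++++++++++++++++++++++
142 +++++.+.....+++++++####. .+++++++++++++++++++++++++++++
144 +++++++.....+ ++++#+###. .++++.++++++++++++++++++++++++
146 +++++++....+. +++++ ##+..+++++..+++++++++++++++++++++++
148 +++++++....+    +++.   ...++++..+++++++++++++++++++++++
150 +++++++....+    .+++   ...+++...+++++++++++++++++++++++
152 +++++++....+    .+++   +........++++++++++++++++++++++
[... 1155 characters left out ...]
           .++++++                            
194                     .+++.++                            
196                     .+++.++                    .       
198                     .++++++           ..        .      
200                     .++.+++            +.      +..     
202                     .++++++             ++....+. .     
204                     .++++++          .    ++.   ..     
206                     .+++.++          ........   +      
208                     +++++++          ...........+      
210                   .++++++++          ...........+      
212                   ..+++++++          ............      
214         ......      +++++++ .        ............
```

The clamp is fully back, matching the starting picture, and the lid top sits lower than before. Rising clear, then a last check.

>>> jog_arm(
  commands=[
    {"dx": -0.1,"dy": 0,"dz": -0.5,"ax": 0,"ay": 0,"az": 0,"gripper": 1},
    {"dx": 0,"dy": 0,"dz": -1,"ax": 0,"ay": 0,"az": 0,"gripper": 1},
    {"dx": 0,"dy": 0,"dz": -1,"ax": 0,"ay": 0,"az": 0,"gripper": 1},
    {"dx": 0,"dy": 0,"dz": -0.6,"ax": 0,"ay": 0,"az": 0,"gripper": 1},
    {"dx": 0,"dy": 0,"dz": 0,"ax": 0,"ay": 0,"az": 0,"gripper": 1},
    {"dx": 0,"dy": 0,"dz": 0,"ax": 0,"ay": 0,"az": 0,"gripper": 1},
  ],
)

```text
clock: 34.62
eef_pos: [682.7, -195.1, 301.5]
eef_rot: [-3.141, -0.001, -3.101]
wrist_force: [-0.2, 0.8, -1.4]
finger_gap: 0.5
finger_force: 0.0
```

```bash
python3 - <<'E'
from h import *
s=snap('side','side15.png')
a=cv2.imread('pics/side7.png');b=cv2.imread('pics/side15.png')
d=cv2.absdiff(a,b).max(2)>40
for i in range(80,260,4): 
    r=d[i:i+4,240:400].reshape(4,40,4).sum((0,2))
    if r.max()>5: print(i,''.join('#' if v>5 else '.' for v in r))
for n,i in(('before',a),('after',b)): print(n); ascii({'image':i},322,184,362,250,2)
E
```

```text
80 ...................................##...
84 ....................................#...
88 ......#.............................##..
92 ......#.............................##..
96 ......#..#...........................##.
100 ......#..#...........................##.
104 ......#..#............................#.
108 ......#..#............................##
112 .........#.............................#
116 .......................................#
120 .......................................#
200 .........................##.............
212 .............#..........................
216 .......#................................
224 ......#.................................
228 .....##.................................
232 .....#..................................
236 ....#...................................
240 ...#.......#....##......................
244 .##.......#...#....#....................
248 ..#......#...#..........................
252 ..#......#.##...........................
256 .........###............................
before
184                     
186                     
188          
[... 871 characters left out ...]
                     
194                     
196               .     
198      ..        .    
200       +.      +..   
202        ++....+. .   
204     .    ++.   ..   
206     ........   +    
208     ...........+    
210     ...........+    
212     ............    
214     ............    
216     ............    
218     .............   
220    .............    
222    .............    
224    .............   .
226    ...........+.    
228    ............     
230  .............    . 
232  .............      
234       .........     
236 ..          ..++ .  
238 ........      .+ .  
240  .............      
242        ..........   
244             ....    
246                     
248
```

```bash
python3 -c "
from cell import job
print(job.sign_off())"
```

```text
the job is handed in; nothing more can be done
None
```

The job is handed in at about 35 s: the grey tin stands upright in the nest, the clamp pressed its lid home, and the clamp is fully back; the first clamp swing slipped back before touching the lid, the second closed, and fully home is inferred from 24.7 N on the clamp arm moving nothing further and the lid sitting lower on camera.

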